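# Bush a spindle carrier and screw on its retaining cap

## Robot

A 6-joint arm with a two-finger parallel gripper is mounted at the origin on a cart in front of the work surface, level with it; the furniture and walls round the work are solid. World frame = base frame: x ahead of the robot, y to its left, z up, the work surface at z = 0. Lengths are in m, angles in degrees, forces in N, time in s.
With the tool pointing down it reaches from about 0.4 to 0.825 m from the base axis. Payload 7 kg.
Tool frame: the origin (TCP) lies midway between the tips of the shut fingers; the grasp point (between the pads) lies 19 mm behind it; z points along the fingers, y is the line along which they close (so a half turn about z gives the same grasp; the last joint's range is limited). The gripper opens to 88 mm and grips with 3 to 60 N. Pads are 19 mm wide; open, the fingers measure 130 mm over their backs; the gripper's body (78 mm by 193 mm) begins 47 mm behind the grasp point.
Start: joints at [-49.899, 20.546, 0.682, 0, -70.136, -16.507], TCP at [0.27, -0.619, 0.227] pointing down, gripper open.
Joint ranges: [-176.03, 176.03], [-82.01, 121.73], [-58.28, 71.71], [-173.87, 95.51], [-174.79, -0.11], [-173.66, 173.66]. Speed limits (degrees/s): [136.94, 136.94, 172.46, 180, 180, 180].

## Interface

Orientations are given as [roll, pitch, yaw] about the fixed x, y, z axes, in that order (R = Rz(yaw) Ry(pitch) Rx(roll)).
In Python, from plant import ctrl gives the robot as it stands. The module is installed in compiled form; this text tells all that it offers.
- The arm moves only by the tool play_rows, never from a script. Its argument "commands" is a list that holds one entry, the list of rows, each a list of 7 numbers: the turn, a rotation vector about the tool's x, y, z in rad, then the shift along the tool's x, y, z in cm, then the finger opening in cm, from 0 to 8.76. In form: [[[ax, ay, az, x, y, z, grip], ...]]. A call has 1 to 8 rows; each row is the pose to reach, as a shift and turn from the pose commanded when the call began, along the tool's axes at that moment; what a row does not reach only later rows make up. A row lasts 1/12 s, in which the tool goes at most 41.7 mm and 7.16 degrees, less where a joint would pass 70% of its speed; a pose out of reach is approached as far as the arm can. A call with a gripper value outside its range is refused whole. The fingers move at their own pace and stop on an object; the grip force is fixed at half the most. Time passes only in rows, so rows that repeat a pose let the fingers close. It gives the time, the measured TCP pose, the force, the opening and the grip force at its end, in the units of the state.
- ctrl.get_obs(): the state, without advancing time (a new reading comes with each control period).
- ctrl.snapshot(name): name is "side" or "top"; returns a dict with "color" (400x640x3 uint8, red, green, blue), "camera_matrix" (3x3 intrinsics, pixels), "origin" and "rotation" of the camera in the world. Camera axes: x right, y down, z forward; pixel columns grow to the right and rows downward; lengths in m; the calibration is good to about 2 mm. A picture is of the moment at which its call begins. There is no depth.
- ctrl.close_job(): hands the job in; it is judged then, once.
Trained networks look in a picture, given as the dict that the camera call returned (one of the last four; its "shot" number tells which), for a name from the list of things; names that differ only in an ending like _2 or _b are one class to them, and where a whole thing is asked for, a point or a joint stands for the part that bears it (a point fixed in the world has none). Each returns a list of dicts, best first, with "conf" (0 to 1); they miss things now and then, are a little off and sometimes report something else, mostly with a low value. They report only what shows in the picture. A call takes as long as a camera call. They do not tell look-alikes from the thing itself.
- ctrl.find_in(picture, name): "bbox" ([left, top, width, height] in pixels, round what is visible of it).
The state is a dict: "clock": time; "joint_pos": joint angles; "qvel": joint speeds; "tau": joint torques, N m; "tool_pos": TCP position; "orientation": TCP orientation; "force": force on the tool from outside, world axes, zero at the start; "moment": the same for the moment, N m; "opening": finger opening in m; "gripper_force": force on a finger pad.
Only numpy, scipy, OpenCV 4.12 (cv2) and the standard library are available. Lean on these libraries where they do the work, as an engineer would, in place of code of your own. Each camera call takes 0.05 s, during which the arm holds its last target. There are 200 camera calls.

## Task

Put together the spindle carrier that is bolted to the bench: press the large bushing into the threaded boss until its shoulder sits flush on the rim, then start the black screw cap on the boss and screw it down over the bushing until it is fully home. Also press every small bushing that is there fully home into a free plain bore of the carrier (any order, any of the bores), and leave the other things on the bench alone. The cap only takes the thread if, once set on the boss, it is first turned backward until it drops off the thread start, and then turned forward.

Things in the scene. Friction and masses are not known exactly. Their poses are not given: they have to be found in the camera images.
- carrier: fixed aluminium block 250 x 90 x 50 mm, origin at the centre of its underside, long axis x. On its centre line: a threaded boss at x = -88 mm, three plain bores at x = 2, 50, 98 mm. Bores are vertical, 1.2 mm wider than the bushing bodies, chamfered; the bushing heads bottom on the rims. Two sprung pads in each bore, about 22 mm below the block's top, grip the bushing (8 to 15 N to push it on)
- boss (a point): centre of the rim of the threaded boss, z up: a tube 39 mm in outside diameter, rim 20 mm above the block's top, 70 mm above the bench. Three-start right-hand thread, 50 mm over the ridges, lead 18 mm a turn, ridges 6 mm apart. A stop pin on each ridge, 20 degrees short of the next start, blocks a cap that is turned forward (clockwise from above) before it has dropped in
- bore0 (a point): centre of the mouth of the plain bore nearest the boss (carrier x = 2 mm), at the carrier's top face, z up
- bore1 (a point): the same for the middle plain bore (carrier x = 50 mm)
- bore2 (a point): the same for the plain bore farthest from the boss (carrier x = 98 mm)
- main_bushing: the large brass bushing: body 28 mm in diameter and 60 mm long with a 3 mm foot chamfer, below a round head (shoulder) 37 mm in diameter and 10 mm tall; 70 mm tall in all, 0.15 kg, stands upright on the bench at the start. Origin at the centre of its foot, z up along its axis
- main_bushing_shoulder (a point): point on the axis of that bushing at the underside of its head (60 mm above its foot); it comes level with the mouth of the bore when the bushing is home
- bushing0: small brass bushing, one of three alike, some of which may be absent: body 24 mm in diameter and 44 mm long with a 3 mm foot chamfer, below a round head (shoulder) 32 mm in diameter and 16 mm tall; 60 mm tall in all, 0.15 kg, stands upright on the bench at the start. Origin at the centre of its foot, z up along its axis
- bushing1: small brass bushing, one of three alike, some of which may be absent: body 24 mm in diameter and 44 mm long with a 3 mm foot chamfer, below a round head (shoulder) 32 mm in diameter and 16 mm tall; 60 mm tall in all, 0.15 kg, stands upright on the bench at the start. Origin at the centre of its foot, z up along its axis
- bushing2: small brass bushing, one of three alike, some of which may be absent: body 24 mm in diameter and 44 mm long with a 3 mm foot chamfer, below a round head (shoulder) 32 mm in diameter and 16 mm tall; 60 mm tall in all, 0.15 kg, stands upright on the bench at the start. Origin at the centre of its foot, z up along its axis
- bushing0_shoulder (a point): point on the axis of that bushing at the underside of its head (44 mm above its foot); it comes level with the mouth of the bore when the bushing is home
- bushing1_shoulder (a point): point on the axis of that bushing at the underside of its head (44 mm above its foot); it comes level with the mouth of the bore when the bushing is home
- bushing2_shoulder (a point): point on the axis of that bushing at the underside of its head (44 mm above its foot); it comes level with the mouth of the bore when the bushing is home
- cap: black plastic screw cap, 60 mm in diameter, stands open side down; skirt and lid 32 mm tall, inside 52 mm wide, 27 mm deep, three lugs at the lower edge. 0.2 kg. Origin at the centre of the skirt's lower edge, z up. It lies 5 to 12 mm below the boss rim when set on the unstarted thread, about 11 mm just after dropping in, 17 mm when fully home (lid on the large bushing's head)
- cap_top (a point): centre of the cap's lid, 32 mm above the cap's origin, at the foot of an upright grip bar along the cap's x axis, 54 mm long, 14 mm thick, 25 mm tall. Turned backward (counter-clockwise, at most some 110 degrees) the cap climbs up to 5 mm, then drops 5 to 6 mm off the thread start and stands against the pins; from there 120 degrees clockwise take it home, 25 more make it tight
- oil_stone: dark grey sharpening stone, 48 x 148 x 22 mm, origin at the centre of its underside; to be left alone
- sanding_block: brown sanding block, 52 x 86 x 28 mm, origin at the centre of its underside; to be left alone
Things that resemble listed ones, but are neither listed nor needed, are in the scene too. What is shaped like the main_bushing but blue or turquoise is not meant.

How it is judged:
By the outcome, as a careful person would: the job done as asked, in the order asked, and still so for the second after the job is handed in, with the robot touching nothing.
Of bushing0, bushing1, bushing2 only 2 to 3 are there at a start; the rules pass over those that are not, and their reading is None.
At some moment in a run one of cap may be knocked a few centimetres aside while the robot is not near it.
It also fails if it takes over 210 s, if anything falls off the work surface, if the arm or the gripper's body presses on something with over 40 N, if the wrist force passes 120 N, or if a joint passes its speed limit or range.

## Working session

There is one attempt and no reset: what is moved stays moved. The work goes in short steps, Python scripts to look and compute and a tool call to move; the robot and the scene stay as the last step left them, time stands still between calls to the robot, and variables do not carry over. Pictures are saved under pics/ and viewed, at most 14 in all, crops included, and the job is handed in when it is done.

Besides the shell and the picture viewer there is one more tool, called after "Emit:" as name(argument=value, ...), one argument or row to a line, values as JSON. play_rows: Moves the arm, as the interface text tells. Its arguments: {"type":"object","properties":{"commands":{"type":"array","items":{"type":"array","items":{"type":"array","items":{"type":"number"}}}}},"required":["commands"]}

```bash
mkdir -p pics; cat > h.py <<'E'
import numpy as np, cv2
from plant import ctrl
from scipy.spatial.transform import Rotation as R
def ray(p,u,v,z):
    K=np.array(p["camera_matrix"]);o=np.array(p["origin"]);Q=np.array(p["rotation"])
    d=Q@np.linalg.solve(K,[u,v,1.]);return o+d*(z-o[2])/d[2]
def proj(p,X):
    c=np.array(p["rotation"]).T@(np.array(X,float)-np.array(p["origin"]));q=np.array(p["camera_matrix"])@c;return q[:2]/q[2]
def save(p,n,crop=None,f=1):
    im=p["color"][...,::-1]
    if crop: im=im[crop[1]:crop[3],crop[0]:crop[2]]
    cv2.imwrite("pics/"+n,cv2.resize(im,None,fx=f,fy=f,interpolation=cv2.INTER_CUBIC))
def st():
    o=ctrl.get_obs();print(o["clock"],np.round(o["tool_pos"],4),np.round(o["orientation"],2),"F",np.round(o["force"],1),"op",round(o["opening"],4),o["gripper_force"]);return o
E
python3 - <<'E'
from h import *
st()
for c in("top","side"):
    p=ctrl.snapshot(c);save(p,c+"0.png")
    print(c,np.round(p["origin"],3),np.round(p["rotation"],3).tolist(),np.round(p["camera_matrix"],1).tolist())
    for n in("carrier","main_bushing","bushing0","cap","oil_stone","sanding_block"):
        print(n,[(np.round(d["bbox"],1).tolist(),round(d["conf"],2)) for d in ctrl.find_in(p,n)])
E
```

```text
0.0 [ 0.27   -0.6181  0.2256] [ 1.7990e+02 -1.0000e-02 -1.5641e+02] F [ 0.4  0.1 -0.3] op 0.0876 0.0
top [0.423 0.15  1.112] [-171.812, -0.007, -89.673] [[410.2, 0.0, 312.0], [0.0, 410.2, 198.4], [0.0, 0.0, 1.0]]
carrier [([278.1, 149.2, 45.4, 99.6], 0.73)]
main_bushing [([362.4, 250.0, 15.8, 13.9], 0.49), ([412.5, 228.6, 8.3, 12.4], 0.46)]
bushing0 [([408.4, 255.6, 8.5, 11.8], 0.73), ([286.8, 255.0, 12.7, 17.7], 0.51)]
cap [([195.8, 228.4, 23.3, 21.0], 0.9)]
oil_stone [([326.5, 131.2, 25.6, 54.8], 0.85)]
sanding_block [([272.1, 129.2, 34.4, 30.8], 0.6), ([327.3, 250.4, 12.3, 13.6], 0.26)]
side [0.145 0.887 0.74 ] [-127.906, -0.726, -150.966] [[450.8, 0.0, 315.0], [0.0, 450.8, 201.9], [0.0, 0.0, 1.0]]
carrier [([246.9, 190.0, 103.3, 75.3], 0.67), ([397.9, 170.6, 7.8, 21.9], 0.19)]
main_bushing [([326.7, 261.2, 16.2, 28.9], 0.66), ([374.8, 184.9, 14.9, 31.8], 0.58), ([376.6, 155.8, 15.5, 28.9], 0.51)]
bushing0 [([347.6, 236.2, 18.6, 27.5], 0.75), ([395.5, 172.4, 16.3, 21.4], 0.73), ([361.6, 214.0, 15.1, 21.8], 0.52)]
cap [([261.5, 293.2, 37.1, 43.1], 0.72), ([248.5, 190.6, 102.3, 74.6], 0.64)]
oil_stone [([252.5, 176.6, 48.6, 27.4], 0.97), ([362.0, 210.7, 12.9, 24.6], 0.36)]
sanding_block [([227.5, 202.7, 22.9, 30.4], 0.9)]
```

```bash
sed -i 's/Q=np.array(p\["rotation"\])$/Q=rot(p)/; s/np.array(p\["rotation"\]).T@/rot(p).T@/' h.py; cat >> h.py <<'E'
def rot(p): return R.from_euler("xyz",p["rotation"],degrees=True).as_matrix()
E
python3 - <<'E'
from h import *
p=ctrl.snapshot("top");save(p,"t1.png",(170,110,440,300),2.9)
p=ctrl.snapshot("side");save(p,"s1.png",(210,130,430,345),2.7)
E
```

```text
(no output)
```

View pics/t1.png

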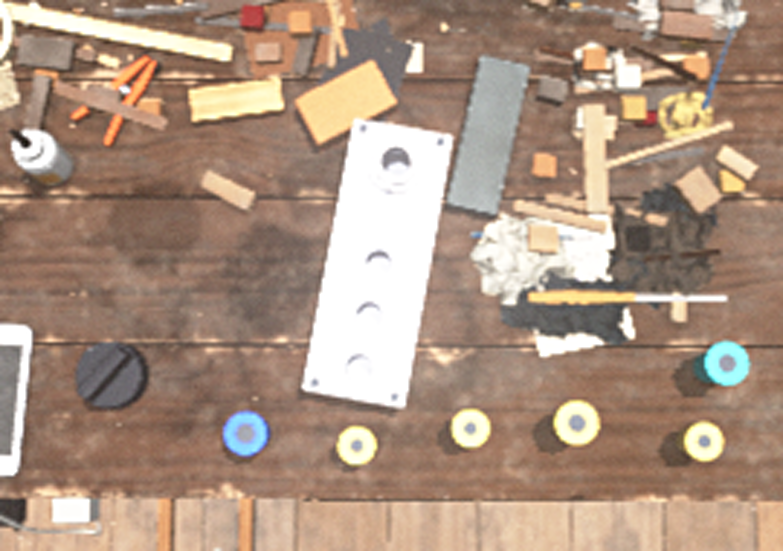

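View pics/s1.png

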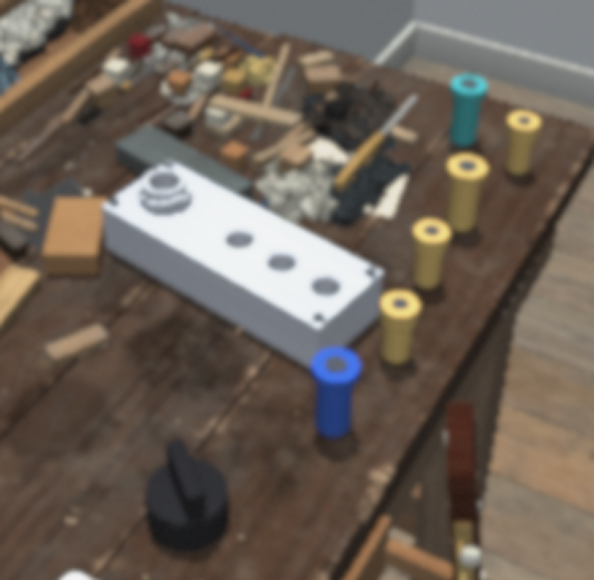

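```bash
cat > fit.py <<'E'
from h import *
from scipy.optimize import minimize
S=6
def cyl(x,y,z0,z1,d):
    a=np.linspace(0,2*np.pi,32);c=np.c_[x+d/2*np.cos(a),y+d/2*np.sin(a)]
    return np.r_[np.c_[c,0*a+z0],np.c_[c,0*a+z1]]
def small(q): return [cyl(*q[:2],0,.044,.024),cyl(*q[:2],.044,.060,.032)]
def main(q): return [cyl(*q[:2],0,.060,.028),cyl(*q[:2],.060,.070,.037)]
def rbox(x,y,yaw,lx,ly,z0,z1):
    c=np.array([[i,j] for i in(-lx/2,lx/2) for j in(-ly/2,ly/2)])
    t=R.from_euler("z",yaw).as_matrix()[:2,:2];c=c@t.T+[x,y]
    return np.array([[*k,z] for k in c for z in(z0,z1)])
def cap(q,z=0): return [cyl(*q[:2],z,z+.032,.060),rbox(*q[:3],.054,.014,z+.032,z+.057)]
def carrier(q):
    b=np.array(q[:2])+np.array([np.cos(q[2]),np.sin(q[2])])*-.088
    return [rbox(*q[:3],.250,.090,0,.050),cyl(*b,.05,.07,.050)]
def hulls(p,parts,off=(0,0),s=1):
    return [cv2.convexHull(np.array([(proj(p,X)+.5-off)*s-.5 for X in P],np.float32)) for P in parts]
def mask(p,model,q,pad=8,kind=None):
    """segment the thing near model(q); returns mask (upsampled), off"""
    pts=np.vstack(hulls(p,model(q)))[:,0];lo=np.floor(pts.min(0)-pad).astype(int);hi=np.ceil(pts.max(0)+pad).astype(int)
    im=p["color"][lo[1]:hi[1],lo[0]:hi[0]];im=cv2.resize(im,None,fx=S,fy=S,interpolation=cv2.INTER_CUBIC)
    f=im.astype(float)
    if kind=="brass": m=((f[...,1]-0.0*f[...,2])>105)&(f[...,0]-f[...,2]>25)
    elif kind=="white": m=f.min(-1)>105
    elif kind=="black": m=f.max(-1)<62
    m=m.astype(np.uint8)
    n,l,s,_=cv2.connectedComponentsWithStats(m)
    k=1+np.argmax(s[1:,4]);m=(l==k).astype(np.uint8)
    c,_=cv2.findContours(m,cv2.RETR_EXTERNAL,cv2.CHAIN_APPROX_NONE);cv2.drawContours(m,c,-1,1,-1)
    return im,m,lo
def fit(p,model,q,kind,pad=8):
    im,m,lo=mask(p,model,q,pad,kind)
    def ren(q):
        r=np.zeros(m.shape,np.uint8)
        for h in hulls(p,model(q),lo,S): cv2.fillConvexPoly(r,np.round(h*16).astype(int),1,cv2.LINE_8,4)
        return r
    q=np.array(q,float);d=np.array([.006,.006,.1][:len(q)])
    for _ in range(2):
        r=minimize(lambda q:np.sum(ren(q)!=m),q,method="Nelder-Mead",options=dict(initial_simplex=np.vstack([q]+[q+d*e for e in np.eye(len(q))]),xatol=1e-5));q=r.x;d=d/3
    o=im[...,::-1].copy();
    for mm,c in((m,(0,0,255)),(ren(r.x),(0,255,0))):
        cc,_=cv2.findContours(mm,cv2.RETR_EXTERNAL,cv2.CHAIN_APPROX_NONE);cv2.drawContours(o,cc,-1,c,1)
    return r.x,r.fun/m.sum(),o
def montage(L,n,w=260):
    T=[]
    for o in L:
        s=min(w/o.shape[0],w/o.shape[1]);o=cv2.resize(o,None,fx=s,fy=s);T.append(cv2.copyMakeBorder(o,0,w-o.shape[0],0,w-o.shape[1],0))
    while len(T)%3:T.append(np.zeros_like(T[0]))
    cv2.imwrite("pics/"+n,np.vstack([np.hstack(T[i:i+3]) for i in range(0,len(T),3)]))
E
cat > run1.py <<'E'
from fit import *
P={c:ctrl.snapshot(c) for c in("top","side")}
t=P["top"];c2=lambda u,v:(u/2.9+170,v/2.9+110)
I={}
for n,(u,v),z in(("sA",(357,446),.06),("sB",(470,428),.06),("main",(577,423),.07),("sC",(705,441),.06),("cap",(112,376),.032)):
    I[n]=ray(t,*c2(u,v),z)[:2]
I["cap"]=[*I["cap"],-.75]
a=ray(t,*c2(403,130),.05);b=ray(t,*c2(355,397),.05);I["car"]=[*((a+b)/2)[:2],np.arctan2(*(b-a)[1::-1])]
print(I, "len",np.linalg.norm(a-b))
L=[]
for n,q in I.items():
    md=dict(s=small,m=main,c=cap)[n[0]] if n!="car" else carrier
    k=dict(s="brass",m="brass",c="black")[n[0]] if n!="car" else "white"
    for c in P:
        r,e,o=fit(P[c],md,q,k,10 if n!="car" else 6);L.append(o);print(n,c,np.round(r,4),round(e,3))
montage(L[:6],"m1.png");montage(L[6:],"m2.png")
E
python3 run1.py
```

```text
{'sA': array([0.40664431, 0.19727511]), 'sB': array([0.42277286, 0.09853048]), 'main': array([0.42759886, 0.00616102]), 'sC': array([ 0.41269631, -0.1068974 ]), 'cap': [np.float64(0.4674672799626747), np.float64(0.4208818332114981), -0.75], 'car': [np.float64(0.5710341570442241), np.float64(0.17956028830320864), np.float64(2.974861182875869)]} len 0.24667256094476825
sA top [0.3812 0.2236] 0.87
sA side [0.4123 0.1918] 0.364
sB top [0.4006 0.0753] 0.88
sB side [0.4272 0.0909] 0.378
main top [0.4314 0.0045] 0.849
main side [0.4314 0.0016] 0.473
sC top [ 0.4118 -0.1318] 0.838
sC side [ 0.4221 -0.1387] 0.507
cap top [ 0.4672  0.4153 -0.5253] 19.799
cap side [ 0.4694  0.4291 -0.7253] 0.06
car top [0.5717 0.1823 2.9525] 0.46
car side [0.5774 0.1769 2.9592] 0.188
```

```bash
python3 -c "
import cv2,numpy as np
a=cv2.imread('pics/m1.png');b=cv2.imread('pics/m2.png');print(a.shape,b.shape)
cv2.imwrite('pics/m12.png',np.vstack([a[:,:],b])[:, :][:2000]) 
i=np.vstack([a,b]);cv2.imwrite('pics/m12.png',cv2.resize(i,None,fx=.56,fy=.56))"
```

```text
(520, 780, 3) (520, 780, 3)
```

View pics/m12.png

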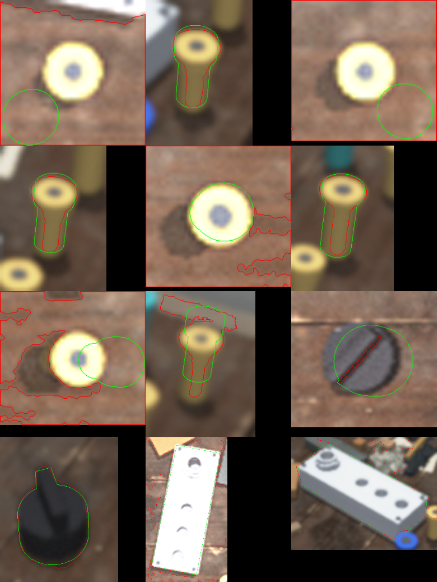

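```bash
python3 - <<'E'
s=open('fit.py').read()
a=s.index('    if kind=="brass"');b=s.index('    c,_=cv2.findContours(m,cv2.RETR_EXTERNAL')
s=s[:a]+'''    top=p["origin"][2]>1
    if kind=="brass": m=(f[...,1]>185) if top else (f[...,1]-f[...,2]>32)
    elif kind=="white": m=f.min(-1)>(185 if top else 105)
    elif kind=="black": m=((f[...,0]-f[...,2]<14)&(f.max(-1)<140)) if top else f.max(-1)<62
    m=m.astype(np.uint8)
    n,l,s,ct=cv2.connectedComponentsWithStats(m)
    d=np.linalg.norm(ct[1:]-np.array(m.shape)[::-1]/2,axis=1)+1e4*(s[1:,4]<30*S*S)
    m=(l==1+np.argmin(d)).astype(np.uint8)
'''+s[b:]
open('fit.py','w').write(s)
E
python3 run1.py;python3 -c "
import cv2,numpy as np
a=cv2.imread('pics/m1.png');b=cv2.imread('pics/m2.png')
i=np.hstack([np.vstack([a[:,j*260:j*260+260] for j in range(3)]) if 0 else a,b]);cv2.imwrite('pics/m12b.png',cv2.resize(i,None,fx=.51,fy=.51))"
```

```text
{'sA': array([0.40664431, 0.19727511]), 'sB': array([0.42277286, 0.09853048]), 'main': array([0.42759886, 0.00616102]), 'sC': array([ 0.41269631, -0.1068974 ]), 'cap': [np.float64(0.4674672799626747), np.float64(0.4208818332114981), -0.75], 'car': [np.float64(0.5710341570442241), np.float64(0.17956028830320864), np.float64(2.974861182875869)]} len 0.24667256094476825
sA top [0.4082 0.199 ] 0.085
sA side [0.4105 0.1938] 0.142
sB top [0.4239 0.0984] 0.09
sB side [0.4256 0.0935] 0.435
main top [0.4291 0.0064] 0.055
main side [0.4312 0.003 ] 0.453
sC top [ 0.4133 -0.1067] 0.176
sC side [ 0.4157 -0.1115] 0.203
cap top [ 0.4701  0.4255 -0.7626] 0.075
cap side [ 0.4696  0.4288 -0.7325] 0.059
car top [0.5729 0.1817 2.9634] 0.032
car side [0.5773 0.1774 2.9613] 0.187
```

View pics/m12b.png

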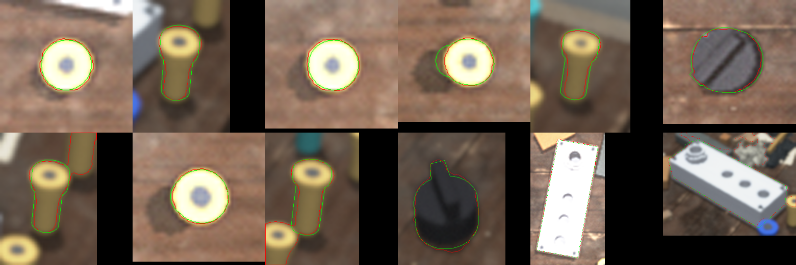

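```bash
cat >> h.py <<'E'
def to(x,y,z,yaw):
    o=st();Q=R.from_euler("xyz",o["orientation"],degrees=True);d=Q.inv().apply(np.array([x,y,z])-o["tool_pos"])*100
    w=(Q.inv()*R.from_euler("xyz",[180,0,yaw],degrees=True)).as_rotvec()
    print("ROW",np.round(w,3).tolist(),np.round(d,2).tolist(),"j",np.round(o["joint_pos"],1).tolist())
E
python3 -c "
from h import *
to(.43,.005,.13,180)"
```

```text
1.0 [ 0.2702 -0.6186  0.2266] [ 180.      0.   -156.41] F [ 0.   0.1 -0.1] op 0.0876 0.0
ROW [0.0, 0.0, 0.412] [-39.61, 50.74, 9.66] j [-49.9, 20.5, 0.7, -0.0, -70.1, -16.5]
```

Emit:
play_rows(
  commands=[
    [[0, 0, 0.206, -19.8, 25.4, 4.8, 6], [0, 0, 0.206, -19.8, 25.4, 4.8, 6], [0, 0, 0.206, -19.8, 25.4, 4.8, 6], [0, 0, 0.206, -19.8, 25.4, 4.8, 6], [0, 0, 0.206, -19.8, 25.4, 4.8, 6], [0, 0, 0.206, -19.8, 25.4, 4.8, 6], [0, 0, 0.206, -19.8, 25.4, 4.8, 6], [0, 0, 0.206, -19.8, 25.4, 4.8, 6]],
  ],
)

```text
clock: 1.67
tool_pos: [0.3499, -0.3043, 0.1785]
orientation: [-180.0, 0.0, -168.2]
force: [0.9, 0.2, -0.2]
opening: 0.0602
gripper_force: 0.0
```

```bash
python3 -c "
from h import *
to(.43,.005,.12,180)"
```

```text
1.6667 [ 0.3499 -0.3043  0.1785] [-1.7999e+02  4.0000e-02 -1.6820e+02] F [ 0.9  0.2 -0.2] op 0.0602 0.0
ROW [-0.0, 0.001, 0.206] [-14.16, 28.64, 5.85] j [-16.6, 2.6, -29.0, -0.0, -58.3, -61.6]
```

Emit:
play_rows(
  commands=[
    [[0, 0, 0.206, -14.2, 28.6, 5.8, 6], [0, 0, 0.206, -14.2, 28.6, 5.8, 6], [0, 0, 0.206, -14.2, 28.6, 5.8, 6], [0, 0, 0.206, -14.2, 28.6, 5.8, 6], [0, 0, 0.206, -14.2, 28.6, 5.8, 6], [0, 0, 0.206, -14.2, 28.6, 5.8, 6], [0, 0, 0.206, -14.2, 28.6, 5.8, 6], [0, 0, 0.206, -14.2, 28.6, 5.8, 6]],
  ],
)

```text
clock: 2.33
tool_pos: [0.43, 0.0017, 0.1214]
orientation: [180.0, 0.1, -180.0]
force: [0.8, -1.1, -0.4]
opening: 0.0604
gripper_force: 0.0
```

```bash
python3 -c "
from h import *
to(.43,.005,.05,180)
p=ctrl.snapshot('side');save(p,'s2.png',(270,80,450,270),3)"
```

```text
2.3333 [0.43   0.0017 0.1214] [ 1.7996e+02  9.0000e-02 -1.7999e+02] F [ 0.8 -1.1 -0.4] op 0.0604 0.0
ROW [0.001, 0.002, 0.0] [0.01, 0.32, 7.14] j [26.7, 2.9, -37.4, 0.0, -49.5, -116.7]
```

View pics/s2.png

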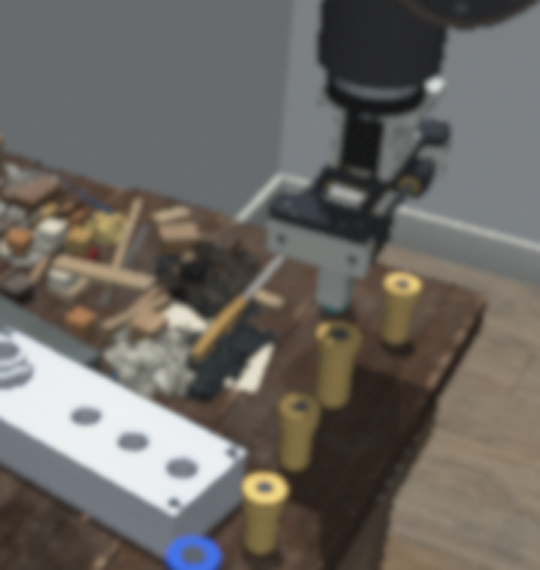

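Emit:
play_rows(
  commands=[
    [[0, 0, 0, 0, 0.0, 0, 6], [0, 0, 0, 0, 0.0, 3, 6], [0, 0, 0, 0, 0.0, 6, 6], [0, 0, 0, 0, 0.0, 7.0, 6], [0, 0, 0, 0, 0.0, 7.0, 6], [0, 0, 0, 0, 0.0, 7.0, 6], [0, 0, 0, 0, 0.0, 7.0, 3], [0, 0, 0, 0, 0.0, 7.0, 3]],
  ],
)

```text
clock: 3.05
tool_pos: [0.4306, -0.0005, 0.0523]
orientation: [179.9, 0.1, 180.0]
force: [1.3, 0.2, 0.6]
opening: 0.0514
gripper_force: 0.1
```

Emit:
play_rows(
  commands=[
    [[0, 0, 0, 0, 0, 0, 3], [0, 0, 0, 0, 0, 0, 3], [0, 0, 0, 0, 0, 0, 3], [0, 0, 0, 0, 0, 0, 3], [0, 0, 0, 0, 0, 0, 3], [0, 0, 0, 0, 0, 0, 3]],
  ],
)

```text
clock: 3.55
tool_pos: [0.4305, -0.0002, 0.0517]
orientation: [180.0, 0.1, -180.0]
force: [1.2, 0.6, 6.0]
opening: 0.036
gripper_force: 30.0
```

Emit:
play_rows(
  commands=[
    [[0, 0, 0, 0, 0, -2, 3], [0, 0, 0, 0, 0, -5, 3], [0, 0, 0, 0, 0, -8, 3], [0, 0, 0, 0, 0, -10, 3], [0, 0, 0, 0, 0, -10, 3], [0, 0, 0, 0, 0, -10, 3], [0, 0, 0, 0, 0, -10, 3], [0, 0, 0, 0, 0, -10, 3]],
  ],
)

```text
clock: 4.22
tool_pos: [0.4287, -0.0008, 0.1499]
orientation: [-180.0, -0.1, 180.0]
force: [-0.5, -1.0, -1.1]
opening: 0.0355
gripper_force: 30.0
```

```bash
python3 - <<'E'
from h import *
to(.66,.164,.155,170)
p=ctrl.snapshot('side');save(p,'s3.png',(300,40,450,240),3)
E
```

```text
4.2167 [ 0.4287 -0.0008  0.1499] [-1.7996e+02 -1.4000e-01  1.7997e+02] F [-0.5 -1.  -1.1] op 0.0355 29.99981850385666
ROW [-0.001, -0.002, 0.174] [-23.12, 16.49, -0.58] j [26.4, 0.9, -35.1, -0.0, -54.2, -116.5]
```

View pics/s3.png

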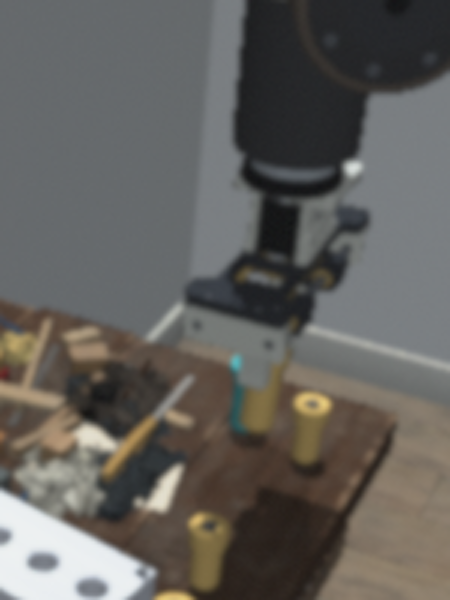

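Emit:
play_rows(
  commands=[
    [[0, 0, 0.18, -23.2, 16.5, -0.5, 3], [0, 0, 0.18, -23.2, 16.5, -0.5, 3], [0, 0, 0.18, -23.2, 16.5, -0.5, 3], [0, 0, 0.18, -23.2, 16.5, -0.5, 3], [0, 0, 0.18, -23.2, 16.5, -0.5, 3], [0, 0, 0.18, -23.2, 16.5, -0.5, 3], [0, 0, 0.18, -23.2, 16.5, -0.5, 3], [0, 0, 0.18, -23.2, 16.5, -0.5, 3]],
  ],
)

```text
clock: 4.93
tool_pos: [0.6657, 0.1675, 0.1526]
orientation: [-179.9, -0.1, 169.8]
force: [0.3, -0.2, -1.5]
opening: 0.0356
gripper_force: 30.0
```

Emit:
play_rows(
  commands=[
    [[0, 0, 0, 0, 0, 1, 3], [0, 0, 0, 0, 0, 2, 3], [0, 0, 0, 0, 0, 2, 3], [0, 0, 0, 0, 0, 2, 3]],
  ],
)

```text
clock: 5.27
tool_pos: [0.6603, 0.1634, 0.1346]
orientation: [-179.9, -0.1, 169.7]
force: [0.3, -0.6, -0.9]
opening: 0.0359
gripper_force: 30.0
```

```bash
cat > see.py <<'E'
from fit import *
def overlay(p,parts,n,crop,f):
    im=p["color"][crop[1]:crop[3],crop[0]:crop[2],::-1];im=cv2.resize(im,None,fx=f,fy=f,interpolation=cv2.INTER_CUBIC)
    for P,c in parts: 
        h=[np.array([(proj(p,X)+.5-crop[:2])*f-.5 for X in P])]
        cv2.polylines(im,[np.round(h[0]*16).astype(int).reshape(-1,1,2)],True,c,1,cv2.LINE_AA,4)
    cv2.imwrite("pics/"+n,im)
def circ(x,y,z,d): return cyl(x,y,z,z,d)[:32]
E
python3 - <<'E'
from see import *
to(.6617,.1638,.132,170)
o=ctrl.get_obs()["tool_pos"];p=ctrl.snapshot('side')
b=np.array([.6617,.1638]);e=np.array([-.9839,.1788]);c=b+.088*e
L=[(circ(*b,.07,.039),(0,255,0)),(circ(*o[:2],o[2]-.0515,.022),(0,0,255)),(circ(*o[:2],o[2]-.0515+.03,.028),(0,0,255))]
L+=[(circ(*(c+e*x),.05,.0252),(0,255,0)) for x in(.002,.05,.098)]
overlay(p,L,"s4.png",(235,120,375,270),4)
E
```

```text
5.2667 [0.6603 0.1634 0.1346] [-1.7989e+02 -1.4000e-01  1.6965e+02] F [ 0.3 -0.6 -0.9] op 0.0359 29.999854266643524
ROW [-0.002, -0.002, -0.006] [-0.13, 0.06, 0.26] j [30.3, 24.8, -5.2, -0.0, -60.1, -130.6]
```

View pics/s4.png

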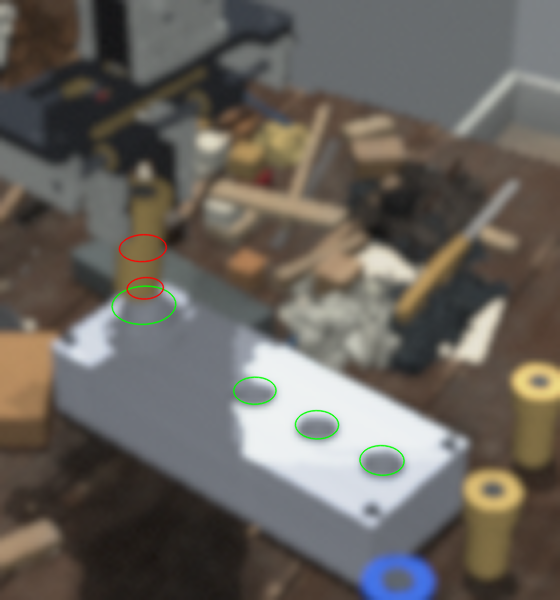

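```bash
python3 - <<'E'
from see import *
p=ctrl.snapshot('side');C=(255,155,285,200);f=16
im=cv2.resize(p["color"][C[1]:C[3],C[0]:C[2]],None,fx=f,fy=f,interpolation=cv2.INTER_CUBIC)
g=im.astype(float);d=g[...,0]-g[...,2]
for v in range(160,198,3):
    r=d[int((v+.5-C[1])*f)];k=np.where(r>40)[0]
    print(v, (k.min()/f+C[0],k.max()/f+C[0]) if len(k) else None, r[::f].astype(int).tolist())
cv2.imwrite("pics/s5.png",im[...,::-1])
E
```

```text
160 None [-3, -5, -8, -8, -6, 0, 10, 23, 27, 17, 3, -3, -3, 0, 5, 12, 16, 16, 10, 3, -2, -2, -2, -2, -2, -2, -1, 1, 3, 5]
163 None [-3, -3, -3, -2, -2, -1, 1, 2, 1, -1, -2, 2, 14, 24, 25, 23, 24, 22, 18, 14, 8, 4, 0, -2, -1, -1, -1, 1, 4, 9]
166 (np.float64(274.5), np.float64(276.3125)) [-1, 0, -1, -1, 0, 0, -1, -1, -2, -1, -1, -1, 3, 7, 9, 9, 11, 15, 25, 36, 43, 42, 34, 17, 2, 0, 0, 3, 15, 31]
169 (np.float64(272.625), np.float64(277.0)) [2, 1, 0, -1, -2, -2, 0, 0, -1, -1, -2, 0, 14, 31, 37, 36, 36, 38, 42, 46, 49, 47, 41, 23, 8, 5, 10, 22, 32, 36]
172 (np.float64(267.8125), np.float64(282.125)) [11, 7, 2, 0, -1, -1, -1, -1, -1, -1, -2, 3, 22, 43, 54, 58, 57, 57, 55, 52, 46, 38, 28, 19, 20, 29, 40, 41, 35, 27]
175 (np.float64(268.375), np.float64(274.5)) [22, 18, 7, 1, 0, -1, -1, -1, -1, -1, -1, 1, 12, 35, 51, 58, 57, 55, 53, 47, 35, 22, 16, 14, 13, 13, 15, 17, 21, 23]
178 (np.float64(268.1875), np.float64(274.75)) [26, 23, 15, 8, 2, 0, -2, -2, -1, 0, 2, 5, 16, 37, 53, 58, 57, 55, 53, 48, 39, 27, 14, 12, 12, 9, 9, 14, 21, 25]
181 (np.float64(265.25), np.float64(274.5625)) [7, 4, -1,
[... 223 characters left out ...]
 55, 51, 41, 22, 5, -3, -4, -1, 3, 11, 16, 21, 26]
187 (np.float64(264.4375), np.float64(273.875)) [-1, -2, -4, -5, -5, -5, -7, -4, 9, 33, 50, 57, 59, 60, 60, 59, 57, 56, 51, 39, 20, 2, -5, -5, -5, -5, -4, -3, -2, 2]
190 (np.float64(264.0625), np.float64(273.375)) [6, 4, 1, -1, -2, -3, -3, 3, 20, 40, 52, 58, 60, 60, 59, 58, 57, 55, 48, 28, 6, -7, -9, -8, -7, -5, -5, -5, -5, -4]
193 (np.float64(266.8125), np.float64(271.4375)) [26, 23, 20, 17, 12, 6, 2, 0, 2, 6, 13, 28, 43, 51, 51, 50, 45, 34, 19, 3, -10, -16, -19, -21, -20, -19, -15, -11, -6, -5]
196 None [26, 27, 25, 22, 16, 5, -4, -11, -15, -17, -16, -12, -9, -8, -9, -10, -9, -10, -12, -13, -13, -12, -11, -13, -15, -17, -16, -14, -13, -11]
```

View pics/s5.png

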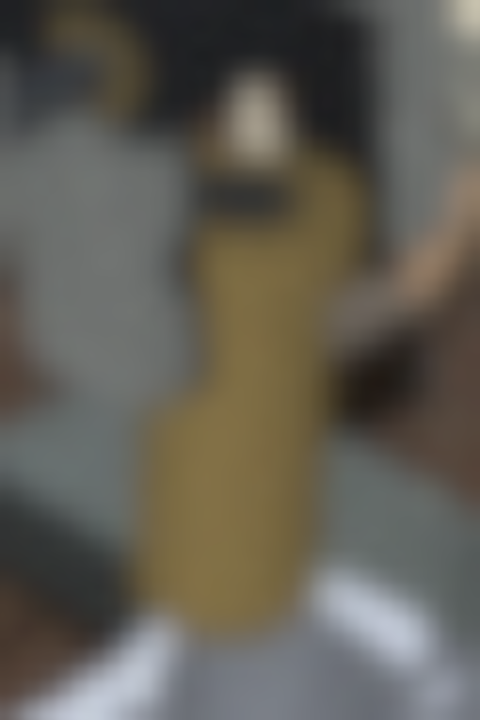

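```bash
python3 - <<'E'
from see import *
from scipy.optimize import least_squares
o=ctrl.get_obs();print(np.round(o["tool_pos"],4),o["clock"])
p=ctrl.snapshot('side')
Q=R.from_euler("xyz",o["orientation"],degrees=True)
# brass edges (pixel centres): image measured with f=16 crop => subtract .5
Rt=[(175,274.5),(178,274.75),(181,274.56),(184,274.06),(187,273.87),(190,273.37)];Lt=[(181,265.25),(184,264.56),(187,264.44),(190,264.06)]
def edges(q,vs):
    a,th,h=q # in tool frame: axis through (a,0,-.014) tilt th about y, foot at distance h beyond TCP z
    rot=R.from_euler("y",th)
    P=[]
    t=np.linspace(0,2*np.pi,48)
    for z in(0,h+.014-.003):
        P.append(np.c_[.014*np.cos(t),.014*np.sin(t),0*t+z])
    P.append(np.c_[.011*np.cos(t),.011*np.sin(t),0*t+h+.014])
    P=np.vstack(P);W=Q.apply(rot.apply(P)+[a,0,-.014])+o["tool_pos"]
    k=(cv2.convexHull(np.array([proj(p,X)+.5 for X in W],np.float32))[:,0])
    def cr(v):
        xs=[]
        for i in range(len(k)):
            A,B=k[i],k[(i+1)%len(k)]
            if (A[1]-v)*(B[1]-v)<0: xs.append(A[0]+(B[0]-A[0])*(v-A[1])/(B[1]-A[1]))
        return xs
    return cr,k
def res(q):
    cr,k=edges(q,None);r=[max(cr(v+.5))-u for v,u in Rt]+[min(cr(v+.5))-u for v,u in Lt]
    return r+[k[:,1].max()-195.0]
s=least_squares(res,[0,0.01,.0515],diff_step=1e-3,x_scale=[.01,.1,.01])
print("a mm",s.x[0]*1e3,"tilt",np.degrees(s.x[1]),"h",s.x[2],np.round(s.fun,2))
print("plain",np.round(res([0,0,.0515]),2))
E
```

```text
[0.6614 0.1639 0.1365] 5.3667
a mm -0.7794768428212613 tilt -4.224991755043547 h 0.05676455505250958 [ 0.57  0.27  0.42  0.88  1.02  1.48 -1.97 -1.26 -1.12 -0.72 -0.  ]
plain [ 1.24  1.14  1.48  2.13  2.47  3.09 -0.96 -0.06  0.27  0.86 -0.9 ]
```

Emit:
play_rows(
  commands=[
    [[0, 0, 0, 0.5, 0, 0, 3], [0, 0, 0, 1.3, 0, 0, 3], [0, 0, 0, 2.2, 0, 0, 3], [0, 0, 0, 3.1, 0, 0, 3], [0, 0, 0, 4.0, 0, 0, 3], [0, 0, 0, 4.6, 0, 0, 3], [0, 0, 0, 5.0, 0, 0, 3], [0, 0, 0, 5, 0, 0.0, 3]],
  ],
)

```text
clock: 6.08
tool_pos: [0.6118, 0.1738, 0.1365]
orientation: [180.0, 0.0, 169.7]
force: [-0.7, 0.3, -0.9]
opening: 0.0357
gripper_force: 30.0
```

Emit:
play_rows(
  commands=[
    [[0, 0, 0, 0, 0, 0.4, 3], [0, 0, 0, 0, 0, 1, 3], [0, 0, 0, 0, 0, 1.6, 3], [0, 0, 0, 0, 0, 2.2, 3], [0, 0, 0, 0, 0, 2.6, 3], [0, 0, 0, 0, 0, 2.8, 3], [0, 0, 0, 0, 0, 2.9, 3], [0, 0, 0, 0, 0, 2.9, 3]],
  ],
)

```text
clock: 6.75
tool_pos: [0.6125, 0.1733, 0.1067]
orientation: [-180.0, -0.0, 169.7]
force: [0.1, -0.0, -2.0]
opening: 0.0354
gripper_force: 30.0
```

```bash
python3 -c "
from h import *
to(.6125,.1727,.102,169.7)"
```

```text
6.75 [0.6125 0.1733 0.1067] [-1.7997e+02 -2.0000e-02  1.6967e+02] F [ 0.1 -0.  -2. ] op 0.0354 29.999760389328003
ROW [-0.0, -0.0, -0.0] [-0.01, -0.06, 0.47] j [33.3, 22.5, -13.1, 0.0, -54.4, -133.7]
```

Emit:
play_rows(
  commands=[
    [[0, 0, 0, 0, 0, 0.15, 3], [0, 0, 0, 0, 0, 0.3, 3], [0, 0, 0, 0, 0, 0.4, 3], [0, 0, 0, 0, 0, 0.5, 3], [0, 0, 0, 0, 0, 0.5, 3], [0, 0, 0, 0, 0, 0.5, 3]],
  ],
)

```text
clock: 7.25
tool_pos: [0.6125, 0.1734, 0.1021]
orientation: [-180.0, -0.0, 169.7]
force: [-0.2, 0.3, -1.5]
opening: 0.0359
gripper_force: 30.0
```

Emit:
play_rows(
  commands=[
    [[0, 0, 0, 0, 0, 0.1, 3], [0, 0, 0, 0, 0, 0.2, 3], [0, 0, 0, 0, 0, 0.2, 3], [0, 0, 0, 0, 0, 0.2, 3]],
  ],
)

```text
clock: 7.58
tool_pos: [0.6132, 0.1736, 0.101]
orientation: [180.0, 0.1, 169.7]
force: [-0.0, -0.6, 5.4]
opening: 0.0361
gripper_force: 30.0
```

Emit:
play_rows(
  commands=[
    [[0, 0, 0, 0, 0, 0, 4.8], [0, 0, 0, 0, 0, 0, 4.8], [0, 0, 0, 0, 0, 0, 4.8], [0, 0, 0, 0, 0, 0, 4.8], [0, 0, 0, 0, 0, 0, 4.8], [0, 0, 0, 0, 0, 0, 4.8]],
  ],
)

```text
clock: 8.08
tool_pos: [0.6125, 0.1734, 0.0999]
orientation: [-180.0, -0.0, 169.7]
force: [0.3, -0.6, 0.6]
opening: 0.0481
gripper_force: 0.1
```

```bash
python3 - <<'E'
from see import *
o=st()["tool_pos"];p=ctrl.snapshot('side')
L=[(circ(*o[:2],.05,.022),(0,0,255)),(circ(*o[:2],.08,.028),(0,0,255))]
overlay(p,L,"s6.png",(255,135,345,235),6)
E
```

```text
8.0833 [0.6125 0.1734 0.0999] [-1.7999e+02 -2.0000e-02  1.6967e+02] F [ 0.3 -0.6  0.6] op 0.0481 0.07296030409634113
```

View pics/s6.png

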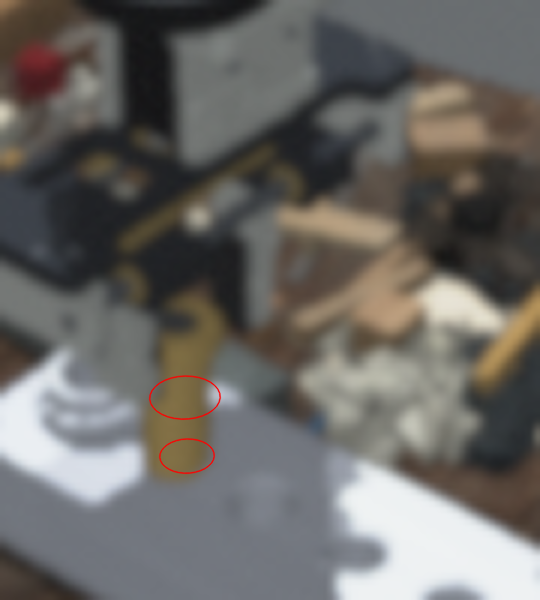

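Emit:
play_rows(
  commands=[
    [[0, 0, 0, 0, 0, -0.5, 4.8], [0, 0, 0, 0, 0, -1.5, 4.8], [0, 0, 0, 0, 0, -3, 4.8], [0, 0, 0, 0, 0, -6, 4.8], [0, 0, 0, 0, 0, -8, 4.8], [0, 0, 0, 4, 0, -8, 4.8], [0, 0, 0, 8, 0, -8, 4.8], [0, 0, 0, 12, 0, -8, 4.8]],
  ],
)

```text
clock: 8.8
tool_pos: [0.4937, 0.1949, 0.181]
orientation: [179.9, 0.0, 169.6]
force: [-0.7, 1.3, 0.8]
opening: 0.0478
gripper_force: 0.0
```

Emit:
play_rows(
  commands=[
    [[0, 0, 0, 4, -4, 0, 4.8], [0, 0, 0, 4, -8, 0, 4.8], [0, 0, 0, 4, -12, 0, 4.8], [0, 0, 0, 4, -15, 0, 4.8], [0, 0, 0, 4, -15, 0, 4.8]],
  ],
)

```text
clock: 9.22
tool_pos: [0.4259, 0.0504, 0.1813]
orientation: [180.0, 0.0, 169.6]
force: [1.0, -0.2, 0.2]
opening: 0.0479
gripper_force: 0.0
```

```bash
python3 - <<'E'
from see import *
st()
A=ctrl.snapshot('top');B=ctrl.snapshot('side')
b=np.array([.6617,.1638]);e=np.array([-.9839,.1788]);q=b+.05*e
overlay(A,[(circ(*q,.12,.037),(0,0,255)),(circ(*b,.07,.039),(0,255,0))],"a.png",(265,140,345,260),5)
overlay(B,[(circ(*q,.05,.028),(0,0,255)),(circ(*q,.11,.037),(0,0,255)),(circ(*b,.07,.039),(0,255,0))],"b.png",(245,140,325,260),5)
cv2.imwrite("pics/s7.png",np.hstack([cv2.imread("pics/a.png"),cv2.imread("pics/b.png")]))
E
```

```text
9.2167 [0.4259 0.0504 0.1813] [1.7997e+02 2.0000e-02 1.6957e+02] F [ 1.  -0.2  0.2] op 0.0479 0.0
```

View pics/s7.png

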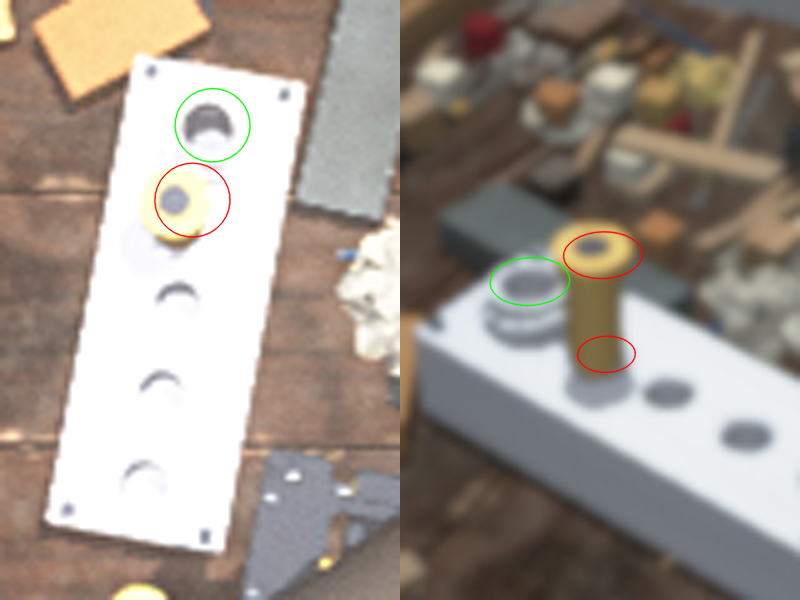

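```bash
cat > f2.py <<'E'
from fit import *
from scipy.optimize import least_squares
A=ctrl.snapshot('top');B=ctrl.snapshot('side')
def mainz(q): return [cyl(*q[:2],.05,.11,.028),cyl(*q[:2],.11,.12,.037)]
# brass in top on white: use saturation of blue
import fit as F
for p in(A,B):
    pts=np.vstack(hulls(p,mainz([.612,.18])))[:,0];lo=np.floor(pts.min(0)-5).astype(int);hi=np.ceil(pts.max(0)+5).astype(int)
    im=cv2.resize(p["color"][lo[1]:hi[1],lo[0]:hi[0]],None,fx=S,fy=S,interpolation=cv2.INTER_CUBIC).astype(float)
    m=((im[...,0]-im[...,2])>28).astype(np.uint8)
    n,l,s,ct=cv2.connectedComponentsWithStats(m);m=(l==1+np.argmax(s[1:,4])).astype(np.uint8)
    c,_=cv2.findContours(m,cv2.RETR_EXTERNAL,cv2.CHAIN_APPROX_NONE);cv2.drawContours(m,c,-1,1,-1)
    def ren(q):
        r=np.zeros(m.shape,np.uint8)
        for h in hulls(p,mainz(q),lo,S): cv2.fillConvexPoly(r,np.round(h*16).astype(int),1,cv2.LINE_8,4)
        return r
    r=minimize(lambda q:np.sum(ren(q)!=m),[.612,.18],method="Nelder-Mead",options=dict(initial_simplex=[[.612,.18],[.618,.18],[.612,.186]]))
    print(np.round(r.x,4),r.fun/m.sum())
E
python3 f2.py
```

```text
[0.6114 0.181 ] 0.3161359188756449
[0.6157 0.1752] 0.26090518124104034
```

```bash
python3 -c "
from h import *
to(.6127,.1738,.181,169.7)"
```

```text
9.4167 [0.4289 0.0549 0.181 ] [1.7994e+02 8.0000e-02 1.6966e+02] F [1.1 0.1 1.2] op 0.0478 0.0
ROW [0.001, 0.001, -0.001] [-15.95, 14.99, 0.04] j [33.6, -0.9, -32.2, 0.0, -58.5, -134.0]
```

Emit:
play_rows(
  commands=[
    [[0, 0, 0, -3, 3, 0, 5.6], [0, 0, 0, -6, 6, 0, 5.6], [0, 0, 0, -9, 9, 0, 5.6], [0, 0, 0, -12, 12, 0, 5.6], [0, 0, 0, -15, 14, 0, 5.6], [0, 0, 0, -16, 15, 0, 5.6], [0, 0, 0, -16, 15, 0, 5.6], [0, 0, 0, -16, 15, 0, 5.6]],
  ],
)

```text
clock: 10.08
tool_pos: [0.6129, 0.1749, 0.1785]
orientation: [-179.9, -0.1, 169.7]
force: [0.2, 0.6, -0.2]
opening: 0.0562
gripper_force: 0.0
```

Emit:
play_rows(
  commands=[
    [[0, 0, 0, 0, 0, 2, 5.6], [0, 0, 0, 0, 0, 4, 5.6], [0, 0, 0, 0, 0, 6, 5.6], [0, 0, 0, 0, 0, 7.5, 5.6], [0, 0, 0, 0, 0, 8.2, 5.6], [0, 0, 0, 0, 0, 8.2, 5.6], [0, 0, 0, 0, 0, 8.2, 5.6]],
  ],
)

```text
clock: 10.67
tool_pos: [0.6125, 0.1736, 0.0987]
orientation: [-180.0, 0.0, 169.7]
force: [0.0, 0.9, 0.2]
opening: 0.0558
gripper_force: 0.0
```

Emit:
play_rows(
  commands=[
    [[0, 0, 0, 0, 0, 0, 3], [0, 0, 0, 0, 0, 0, 3], [0, 0, 0, 0, 0, 0, 3], [0, 0, 0, 0, 0, 0, 3], [0, 0, 0, 0, 0, 0, 3], [0, 0, 0, 0, 0, 0, 3], [0, 0, 0, 0, 0, 0, 3]],
  ],
)

```text
clock: 11.25
tool_pos: [0.6132, 0.1737, 0.0989]
orientation: [179.9, 0.1, 169.7]
force: [0.3, 0.5, 5.0]
opening: 0.0357
gripper_force: 30.0
```

Emit:
play_rows(
  commands=[
    [[0, 0, 0, 0, 0, -0.2, 3], [0, 0, 0, 0, 0, -0.5, 3], [0, 0, 0, 0, 0, -1, 3], [0, 0, 0, 0, 0, -1.5, 3], [0, 0, 0, 0, 0, -2.1, 3], [0, 0, 0, 0, 0, -2.7, 3], [0, 0, 0, 0, 0, -3, 3], [0, 0, 0, 0, 0, -3, 3]],
  ],
)

```text
clock: 11.92
tool_pos: [0.6131, 0.1737, 0.1293]
orientation: [179.9, 0.1, 169.7]
force: [0.7, 0.3, -0.7]
opening: 0.0359
gripper_force: 30.0
```

```bash
python3 - <<'E'
from see import *
to(.6616,.1590,.130,169.7)
o=ctrl.get_obs();t=o["tool_pos"]+np.array([.0015,.0025,0]);p=ctrl.snapshot('side')
L=[(circ(*t[:2],t[2]-.05,.022),(0,0,255)),(circ(*t[:2],t[2]-.01,.028),(0,0,255))]
overlay(p,L,"s8.png",(245,120,345,220),6)
E
```

```text
11.9167 [0.6131 0.1737 0.1293] [1.7994e+02 8.0000e-02 1.6968e+02] F [ 0.7  0.3 -0.7] op 0.0359 29.99978542327881
ROW [0.001, 0.001, -0.0] [-5.03, -0.57, -0.06] j [33.3, 21.2, -11.7, 0.0, -56.9, -133.7]
```

View pics/s8.png

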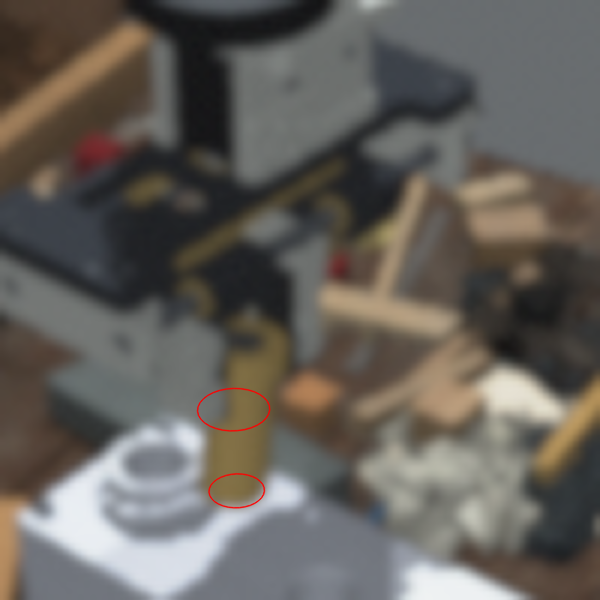

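Emit:
play_rows(
  commands=[
    [[0, 0, 0, -0.3, 0, 0, 3], [0, 0, 0, -1.0, -0.1, 0, 3], [0, 0, 0, -1.9, -0.2, 0, 3], [0, 0, 0, -2.8, -0.3, 0, 3], [0, 0, 0, -3.7, -0.4, 0, 3], [0, 0, 0, -4.5, -0.5, 0, 3], [0, 0, 0, -4.9, -0.55, 0, 3], [0, 0, 0, -5.0, -0.57, 0, 3]],
  ],
)

```text
clock: 12.63
tool_pos: [0.6616, 0.1583, 0.1276]
orientation: [-180.0, -0.0, 169.6]
force: [-0.1, -0.3, -1.4]
opening: 0.0356
gripper_force: 30.0
```

Emit:
play_rows(
  commands=[
    [[0, 0, 0, 0, 0, 0, 3], [0, 0, 0, 0, 0, 0.3, 3], [0, 0, 0, 0, 0, 0.6, 3], [0, 0, 0, 0, 0, 0.8, 3], [0, 0, 0, 0, 0, 1.0, 3], [0, 0, 0, 0, 0, 1.2, 3], [0, 0, 0, 0, 0, 1.3, 3], [0, 0, 0, 0, 0, 1.3, 3]],
  ],
)

```text
clock: 13.3
tool_pos: [0.6605, 0.1589, 0.1148]
orientation: [-180.0, -0.0, 169.7]
force: [0.9, -0.6, -2.0]
opening: 0.0355
gripper_force: 30.0
```

```bash
python3 - <<'E'
from see import *
to(.6616,.1590,.116,169.7);o=ctrl.get_obs();print(np.round(o["moment"],2))
p=ctrl.snapshot('side');bx,by=.6616+.0015,.1590+.0025
overlay(p,[(circ(bx,by,.07,.039),(0,255,0))],"s9.png",(235,120,315,200),6)
E
```

```text
13.3 [0.6605 0.1589 0.1148] [-1.7999e+02 -2.0000e-02  1.6968e+02] F [ 0.9 -0.6 -2. ] op 0.0355 29.999822080135345
ROW [-0.0, -0.0, -0.0] [-0.1, 0.03, -0.12] j [29.9, 25.6, -6.7, -0.0, -57.6, -130.2]
[-0.04  0.01 -0.03]
```

View pics/s9.png

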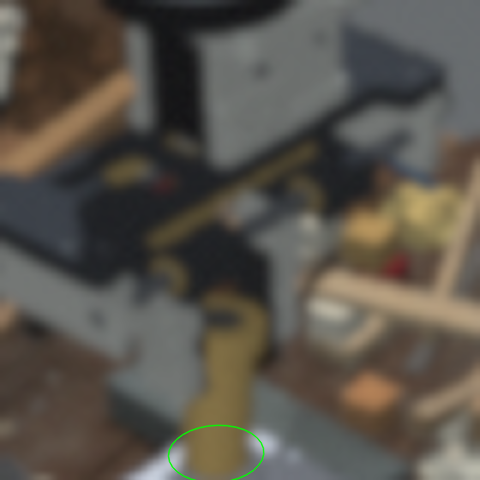

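Emit:
play_rows(
  commands=[
    [[0, 0, 0, 0, 0, 0.3, 3], [0, 0, 0, 0, 0, 0.6, 3], [0, 0, 0, 0, 0, 1.0, 3], [0, 0, 0, 0, 0, 1.4, 3], [0, 0, 0, 0, 0, 1.7, 3], [0, 0, 0, 0, 0, 2.0, 3], [0, 0, 0, 0, 0, 2.0, 3], [0, 0, 0, 0, 0, 2.0, 3]],
  ],
)

```text
clock: 14.02
tool_pos: [0.6613, 0.16, 0.0951]
orientation: [179.9, 0.1, 169.7]
force: [0.9, 5.2, 0.3]
opening: 0.0355
gripper_force: 30.0
```

Emit:
play_rows(
  commands=[
    [[0, 0, 0, 0, 0.06, 0.3, 3], [0, 0, 0, 0, 0.06, 0.6, 3], [0, 0, 0, 0, 0.06, 0.9, 3], [0, 0, 0, 0, 0.06, 1.2, 3], [0, 0, 0, 0, 0.06, 1.5, 3], [0, 0, 0, 0, 0.06, 1.8, 3], [0, 0, 0, 0, 0.06, 1.9, 3], [0, 0, 0, 0, 0.06, 1.9, 3]],
  ],
)

```text
clock: 14.68
tool_pos: [0.6653, 0.1628, 0.0831]
orientation: [179.6, 0.6, 169.8]
force: [-5.3, 10.0, 28.5]
opening: 0.0357
gripper_force: 30.0
```

Emit:
play_rows(
  commands=[
    [[0, 0, 0, 0, 0, -0.5, 3], [0, 0, 0, 0, 0, -0.5, 4.8], [0, 0, 0, 0, 0, -0.5, 4.8], [0, 0, 0, 0, 0, -0.5, 4.8], [0, 0, 0, 0, 0, -0.5, 4.8]],
  ],
)

```text
clock: 15.1
tool_pos: [0.6604, 0.1589, 0.0806]
orientation: [-179.9, -0.1, 169.7]
force: [0.2, 0.6, -1.2]
opening: 0.0476
gripper_force: 0.5
```

Emit:
play_rows(
  commands=[
    [[0, 0, 0, 0, 0, -2, 4.8], [0, 0, 0, 0, 0, -5, 4.8], [0, 0, 0, 0, 0, -7, 2], [0, 0, 0, 0, 0, -7, 0], [0, 0, 0, 0, 0, -7, 0], [0, 0, 0, 0, 0, -7, 0]],
  ],
)

```text
clock: 15.6
tool_pos: [0.6601, 0.1587, 0.1501]
orientation: [-179.9, -0.1, 169.6]
force: [-0.1, -0.7, -0.3]
opening: 0.027
gripper_force: 0.0
```

```bash
python3 - <<'E'
from see import *
to(.6616,.1590,.100,169.7)
p=ctrl.snapshot('side');bx,by=.6616+.0015,.1590+.0025
overlay(p,[(circ(bx,by,.07,.039),(0,255,0)),(circ(bx,by,.095,.037),(0,0,255))],"s10.png",(235,140,335,220),6)
E
```

```text
15.6 [0.6601 0.1587 0.1501] [-1.7994e+02 -9.0000e-02  1.6964e+02] F [-0.1 -0.7 -0.3] op 0.027 0.0
ROW [-0.001, -0.002, -0.001] [-0.15, 0.06, 5.01] j [29.9, 23.9, -4.4, -0.0, -61.7, -130.3]
```

View pics/s10.png

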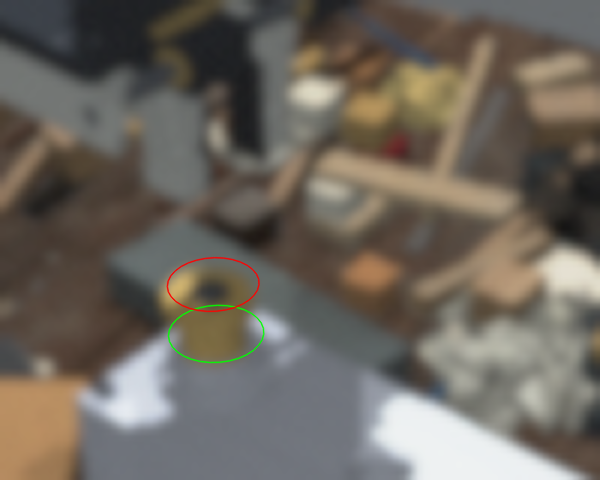

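Emit:
play_rows(
  commands=[
    [[0, 0, 0, -0.15, 0.08, 2, 0], [0, 0, 0, -0.15, 0.08, 4, 0], [0, 0, 0, -0.15, 0.08, 4.8, 0], [0, 0, 0, -0.15, 0.08, 5.2, 0], [0, 0, 0, -0.15, 0.08, 5.6, 0], [0, 0, 0, -0.15, 0.08, 5.9, 0], [0, 0, 0, -0.15, 0.08, 6.1, 0], [0, 0, 0, -0.15, 0.08, 6.1, 0]],
  ],
)

```text
clock: 16.32
tool_pos: [0.6625, 0.1596, 0.0908]
orientation: [-180.0, 0.0, 169.7]
force: [-0.1, -0.6, 0.5]
opening: 0.0006
gripper_force: 0.0
```

Emit:
play_rows(
  commands=[
    [[0, 0, 0, 0, 0, 0.2, 0], [0, 0, 0, 0, 0, 0.4, 0], [0, 0, 0, 0, 0, 0.6, 0], [0, 0, 0, 0, 0, 0.8, 0], [0, 0, 0, 0, 0, 0.8, 0]],
  ],
)

```text
clock: 16.73
tool_pos: [0.6627, 0.16, 0.0825]
orientation: [180.0, 0.0, 169.7]
force: [0.5, -0.1, -0.8]
opening: 0.0005
gripper_force: 0.0
```

Emit:
play_rows(
  commands=[
    [[0, 0, 0, 0, 0, 0.1, 0], [0, 0, 0, 0, 0, 0.2, 0], [0, 0, 0, 0, 0, 0.3, 0], [0, 0, 0, 0, 0, 0.3, 0]],
  ],
)

```text
clock: 17.07
tool_pos: [0.6628, 0.16, 0.0804]
orientation: [180.0, 0.1, 169.7]
force: [-2.9, -0.6, 9.7]
opening: 0.0007
gripper_force: 4.8
```

```bash
python3 - <<'E'
from h import *
o=st()
p=ctrl.snapshot('side')
bx,by=.6631,.1615
for z in(.06,.07,.08,.09,.10): print(z,np.round(proj(p,[bx,by,z]),1))
print(ctrl.find_in(p,"main_bushing"))
im=p["color"].astype(int)
for v in range(178,205,2): print(v,"".join("#" if r-b>40 else "+" if r-b>22 else "." if max(r,g)<150 else "W" for r,g,b in im[v,250:295]))
E
```

```text
17.0667 [0.6628 0.16   0.0804] [1.7999e+02 6.0000e-02 1.6970e+02] F [-2.9 -0.6  9.7] op 0.0007 4.812645456113387
0.06 [270.7 198.3]
0.07 [270.5 195.1]
0.08 [270.3 191.8]
0.09 [270.1 188.5]
0.1 [269.9 185.2]
[{'bbox': [325.0, 259.5, 15.4, 27.8], 'conf': 0.85}, {'bbox': [374.1, 156.6, 17.3, 25.9], 'conf': 0.58}, {'bbox': [261.0, 294.2, 32.0, 39.6], 'conf': 0.18}]
178 .................................+++...++++++
180 .................................+++++.......
182 ...............................+++++++++++++#
184 .................................+++++++++###
186 ....................................++++++###
188 ........................................+++##
190 ..........................................+++
192 ++...........................................
194 ++++++++....++#++......++#+..................
196 ++++++++.....+#####++#####+..................
198 ++++++...WWW..+##########++..................
200 +++...WWWWWW....++++++++.....................
202 +..WWWWWWWW..................................
204 ....WWWWW..................................WW
```

Emit:
play_rows(
  commands=[
    [[0, 0, 0, 0, 0, 0.2, 0], [0, 0, 0, 0, 0, 0.5, 0], [0, 0, 0, 0, 0, 0.5, 0], [0, 0, 0, 0, 0, 0.5, 0]],
  ],
)

```text
clock: 17.5
tool_pos: [0.663, 0.16, 0.0801]
orientation: [180.0, 0.2, 169.8]
force: [-17.2, -1.8, 38.8]
opening: 0.0002
gripper_force: 19.1
```

Emit:
play_rows(
  commands=[
    [[0, 0, 0, 0, 0, -1, 0], [0, 0, 0, 0, 0, -5, 0], [0, 0, 0, 0, 0, -8, 5], [0, 0, 0, 4, 0, -10, 6], [0, 0, 0, 8, 0, -10, 6], [0, 0, 0, 12, 0, -10, 6], [0, 0, 0, 16, 0, -10, 6], [0, 0, 0, 18, 0, -10, 6]],
  ],
)

```text
clock: 18.17
tool_pos: [0.4818, 0.1922, 0.1741]
orientation: [179.9, -0.0, 169.7]
force: [-0.2, -0.2, -0.9]
opening: 0.0349
gripper_force: 0.0
```

```bash
cat > cap.py <<'E'
from fit import *
st()
def capq(z0,q0):
    for c in("top","side"):
        p=ctrl.snapshot(c);d=ctrl.find_in(p,"cap")[:2];print([(np.round(x["bbox"],1).tolist(),round(x["conf"],2)) for x in d])
        r,e,o=fit(p,lambda q:cap(q,z0),q0,"black",10);print(c,np.round(r,4),np.degrees(r[2]).round(1),round(e,3))
capq(0,[.47,.427,-.745])
E
python3 cap.py; python3 - <<'E'
from h import *
p=ctrl.snapshot('side');bx,by=.6631,.1615
from fit import cyl
for z,d in((.07,.037),(.08,.037)):
    q=np.array([proj(p,X) for X in cyl(bx,by,z,z,d)[:32]]);print(z,q.min(0).round(1),q.max(0).round(1))
im=p["color"].astype(int)
for v in range(178,205): print(v,"".join("#" if r-b>40 else "+" if r-b>22 else "." if max(r,g)<150 else "W" for r,g,b in im[v,250:295]))
E
```

```text
18.1667 [0.4818 0.1922 0.1741] [ 1.7994e+02 -4.0000e-02  1.6969e+02] F [-0.2 -0.2 -0.9] op 0.0349 0.0
[([299.5, 162.0, 16.0, 11.0], 0.5), ([192.8, 227.1, 20.6, 17.6], 0.46)]
top [ 0.4714  0.4282 -0.1465] -8.4 1.598
[([260.1, 292.6, 38.1, 43.5], 0.64)]
side [ 0.4694  0.4291 -0.7125] -40.8 0.063
0.07 [263.  190.6] [278.1 199.7]
0.08 [262.7 187.4] [277.9 196.4]
178 ++++++++.........................++++.++++++.
179 ++++++...........................+++++..++++.
180 ++++.............................++++++......
181 ++..............................++++++++++..+
182 ...............................+++++++++++++#
183 +...............................+++++++++++##
184 +................................+++++++++###
185 ++................................++++++++###
186 ++..................................++++++###
187 ++....................................++++###
188 ++.................+++++................+++##
189 ++.............+#########+...............+++#
190 +++..........+#############................++
191 ++++........+##############+W...............+
192 ++++++......#######+++######WWW..............
193 ++++++.....+######....+####+WWWW.............
194 ++++++++...+######+..+#####+WWWWWW...........
195 +++++++++...###############+WWWWWWWW.........
196 ++++++++....W##############WWWWWWWWWWW.......
197 +++++++...WWW+############+WWWWWWWWWWWWW.....
198 +++++...WWWWWW+###########.WWWWWWWWWWWWWWW...
199 ++++...WWWWWWW.+########+..WWWWWWWWWWWWWWWWW.
200 ++...WWWWWWWWW...++++++.....WWWWWWWWWWWWWWWWW
201 ++..WWWWWWWWWW............WWWWWWWWWWWWWWWWWWW
202 +..WWWWWWWWWWWW........WWWWWWWWWWWWWWWWWWWWWW
203 ...WWWWWWWWWWWWW...WWWWWWWWWWWWWWWWWWWWWWWWWW
204 ...WWWWWWWWWWWWWWWWWWWWWWWWWWWWWWWWWWWWWWWWWW
```

```bash
python3 -c "
from h import *
to(.469,.424,.13,-131.5)"
```

```text
18.4167 [0.4859 0.1927 0.1744] [1.7995e+02 4.0000e-02 1.6971e+02] F [ 0.3 -0.  -0.5] op 0.0549 0.0
ROW [0.0, 0.001, -1.026] [5.8, 22.45, 4.46] j [43.2, 8.6, -22.8, 0.0, -58.6, -143.5]
```

Emit:
play_rows(
  commands=[
    [[0, 0, -0.12, 0.7, 2.8, 0.5, 8], [0, 0, -0.25, 1.5, 5.6, 1, 8], [0, 0, -0.37, 2.2, 8.4, 1.5, 8], [0, 0, -0.5, 2.9, 11.2, 2.2, 8], [0, 0, -0.62, 3.6, 14, 3, 8], [0, 0, -0.75, 4.4, 17, 4, 8], [0, 0, -0.87, 5.1, 20, 4.5, 8], [0, 0, -1.0, 5.8, 22.4, 4.5, 8]],
  ],
)

```text
clock: 19.08
tool_pos: [0.469, 0.4245, 0.1265]
orientation: [-180.0, -0.2, -133.0]
force: [0.0, -1.0, 0.2]
opening: 0.0802
gripper_force: 0.0
```

```bash
python3 -c "
from h import *
to(.469,.424,.037,-131.5)"
```

```text
19.0833 [0.469  0.4245 0.1265] [-1.7997e+02 -1.6000e-01 -1.3302e+02] F [ 0.  -1.   0.2] op 0.0802 0.0
ROW [-0.0, -0.003, -0.026] [0.01, -0.03, 8.95] j [59.8, 21.1, -12.3, -0.0, -56.7, -102.8]
```

Emit:
play_rows(
  commands=[
    [[0, 0, -0.026, 0, 0, 2, 8], [0, 0, -0.026, 0, 0, 4.5, 8], [0, 0, -0.026, 0, 0, 7, 8], [0, 0, -0.026, 0, 0, 8.5, 8], [0, 0, -0.026, 0, 0, 8.9, 8], [0, 0, -0.026, 0, 0, 8.9, 7], [0, 0, -0.026, 0, 0, 8.9, 6], [0, 0, -0.026, 0, 0, 8.9, 5]],
  ],
)

```text
clock: 19.75
tool_pos: [0.4694, 0.4237, 0.0412]
orientation: [180.0, 0.1, -131.8]
force: [1.2, 0.7, -0.1]
opening: 0.0652
gripper_force: 0.0
```

Emit:
play_rows(
  commands=[
    [[0, 0, 0, 0, 0, 0, 5], [0, 0, 0, 0, 0, 0, 5], [0, 0, 0, 0, 0, 0, 5], [0, 0, 0, 0, 0, 0, 5], [0, 0, 0, 0, 0, 0, 5]],
  ],
)

```text
clock: 20.17
tool_pos: [0.469, 0.4235, 0.0414]
orientation: [-180.0, 0.1, -131.8]
force: [-0.0, -0.8, 6.7]
opening: 0.0534
gripper_force: 30.0
```

Emit:
play_rows(
  commands=[
    [[0, 0, 0, 0, 0, 0, 7], [0, 0, 0, 0, 0, 0, 7], [0, 0, 0, 0, 0, -1.5, 7], [0, 0, 0, 0, 0, -4, 7], [0, 0, -0.12, 0, 0, -4, 6], [0, 0, -0.24, 0, 0, -4, 6], [0, 0, -0.36, 0, 0, -4, 5], [0, 0, -0.48, 0, 0, -4, 5]],
  ],
)

```text
clock: 20.83
tool_pos: [0.4682, 0.4229, 0.08]
orientation: [180.0, -0.0, -104.0]
force: [1.2, 0.0, -0.4]
opening: 0.0524
gripper_force: 0.0
```

Emit:
play_rows(
  commands=[
    [[0, 0, -0.12, 0, 0, 0, 4.4], [0, 0, -0.24, 0, 0, 0, 4.4], [0, 0, -0.36, 0, 0, 0, 4.4], [0, 0, -0.48, 0, 0, 0, 4.4], [0, 0, -0.6, 0, 0, 0, 4.4], [0, 0, -0.72, 0, 0, 0, 4.4], [0, 0, -0.84, 0, 0, 0, 4.4], [0, 0, -0.96, 0, 0, 0, 4.4]],
  ],
)

```text
clock: 21.5
tool_pos: [0.4681, 0.4228, 0.0797]
orientation: [180.0, 0.0, -49.0]
force: [-0.2, 0.2, 1.0]
opening: 0.0443
gripper_force: 0.0
```

```bash
python3 -c "
from h import *
to(.469,.4235,.038,-41.8)"
```

```text
21.5 [0.4681 0.4228 0.0797] [179.96   0.   -48.98] F [-0.2  0.2  1. ] op 0.0443 0.0
ROW [0.001, 0.0, -0.125] [0.0, -0.11, 4.17] j [59.8, 23.6, -15.4, -0.0, -51.0, -18.7]
```

Emit:
play_rows(
  commands=[
    [[0, 0, -0.12, 0, -0.1, 1.5, 4.4], [0, 0, -0.125, 0, -0.1, 3, 4.4], [0, 0, -0.125, 0, -0.1, 4.1, 4.4], [0, 0, -0.125, 0, -0.1, 4.1, 4.4], [0, 0, -0.125, 0, -0.1, 4.1, 3], [0, 0, -0.125, 0, -0.1, 4.1, 1], [0, 0, -0.125, 0, -0.1, 4.1, 1], [0, 0, -0.125, 0, -0.1, 4.1, 1]],
  ],
)

```text
clock: 22.17
tool_pos: [0.4695, 0.4241, 0.04]
orientation: [-179.9, 0.0, -42.2]
force: [0.7, 0.4, 0.4]
opening: 0.0228
gripper_force: 0.0
```

Emit:
play_rows(
  commands=[
    [[0, 0, 0, 0, 0, 0, 1], [0, 0, 0, 0, 0, 0, 1], [0, 0, 0, 0, 0, 0, 1], [0, 0, 0, 0, 0, 0, 1], [0, 0, 0, 0, 0, 0, 1]],
  ],
)

```text
clock: 22.58
tool_pos: [0.4698, 0.4244, 0.0399]
orientation: [-179.9, 0.0, -42.1]
force: [1.1, 2.4, 6.4]
opening: 0.0138
gripper_force: 30.0
```

Emit:
play_rows(
  commands=[
    [[0, 0, 0, 0, 0, -0.5, 1], [0, 0, 0, 0, 0, -1.5, 1], [0, 0, 0, 0, 0, -3, 1], [0, 0, 0, 0, 0, -5, 1], [0, 0, 0, 0, 0, -7, 1], [0, 0, 0, 0, 0, -9, 1], [0, 0, 0, 0, 0, -11, 1], [0, 0, 0, 0, 0, -12, 1]],
  ],
)

```text
clock: 23.25
tool_pos: [0.4695, 0.4238, 0.162]
orientation: [-179.9, 0.0, -42.2]
force: [0.2, 0.9, -1.4]
opening: 0.0139
gripper_force: 30.0
```

```bash
python3 -c "
from h import *
to(.6616,.1593,.15,-41.8)"
```

```text
23.25 [0.4695 0.4238 0.162 ] [-1.7988e+02  1.0000e-02 -4.2150e+01] F [ 0.2  0.9 -1.4] op 0.0139 29.9997541308403
ROW [-0.002, 0.0, -0.006] [31.99, 6.72, 1.18] j [59.7, 19.2, -10.1, 0.0, -60.6, -11.9]
```

```bash
cat > f3.py <<'E'
from fit import *
def hd(q): return [cyl(*q[:2],.07,.08,.037)]
for c in("top","side"):
    p=ctrl.snapshot(c);q0=[.661,.166] if c=="top" else [.663,.162]
    pts=np.vstack(hulls(p,hd(q0)))[:,0];lo=np.floor(pts.min(0)-4).astype(int);hi=np.ceil(pts.max(0)+4).astype(int)
    im=cv2.resize(p["color"][lo[1]:hi[1],lo[0]:hi[0]],None,fx=S,fy=S,interpolation=cv2.INTER_CUBIC).astype(float)
    d=im[...,0]-im[...,2]
    for th in(30,45):
        m=(d>th).astype(np.uint8)
        n,l,s,ct=cv2.connectedComponentsWithStats(m);k=l[m.shape[0]//2-0,m.shape[1]//2]
        k=1+np.argmin(np.linalg.norm(ct[1:]-np.array(m.shape)[::-1]/2,axis=1)+1e4*(s[1:,4]<40*S*S));m=(l==k).astype(np.uint8)
        cc,_=cv2.findContours(m,cv2.RETR_EXTERNAL,cv2.CHAIN_APPROX_NONE);cv2.drawContours(m,cc,-1,1,-1)
        def ren(q):
            r=np.zeros(m.shape,np.uint8)
            for h in hulls(p,hd(q),lo,S): cv2.fillConvexPoly(r,np.round(h*16).astype(int),1,cv2.LINE_8,4)
            return r
        r=minimize(lambda q:np.sum(ren(q)!=m),q0,method="Nelder-Mead",options=dict(initial_simplex=[q0,[q0[0]+.006,q0[1]],[q0[0],q0[1]+.006]]))
        print(c,th,np.round(r.x,4),round(r.fun/m.sum(),3),m.sum()/S/S)
E
python3 f3.py
```

```text
top 30 [0.6599 0.1667] 0.177 145.75
top 45 [0.6603 0.1672] 0.322 129.83333333333334Traceback (most recent call last):
  File "f3.py", line 11, in <module>
    k=1+np.argmin(np.linalg.norm(ct[1:]-np.array(m.shape)[::-1]/2,axis=1)+1e4*(s[1:,4]<40*S*S));m=(l==k).astype(np.uint8)
        ~~~~~~~~~^^^^^^^^^^^^^^^^^^^^^^^^^^^^^^^^^^^^^^^^^^^^^^^^^^^^^^^^^^^^^^^^^^^^^^^^^^^^^^
    return _wrapfunc(a, 'argmin', axis=axis, out=out, **kwds)
    return bound(*args, **kwds)
ValueError: attempt to get argmin of an empty sequence
```

Emit:
play_rows(
  commands=[
    [[0, 0, 0, 0.7, 0.15, 0, 1], [0, 0, 0, 2.2, 0.5, 0, 1], [0, 0, 0, 4.2, 0.9, 0, 1], [0, 0, 0, 6.5, 1.4, 0, 1], [0, 0, 0, 8.8, 1.8, 0, 1], [0, 0, 0, 11, 2.3, 0, 1], [0, 0, 0, 13.4, 2.8, 0, 1], [0, 0, 0, 15.6, 3.3, 0, 1]],
  ],
)

```text
clock: 24.02
tool_pos: [0.563, 0.2917, 0.1572]
orientation: [179.8, 0.0, -42.2]
force: [1.1, 0.5, -1.9]
opening: 0.0138
gripper_force: 30.0
```

Emit:
play_rows(
  commands=[
    [[0, 0, 0, 2.3, 0.5, 0, 1], [0, 0, 0, 4.6, 1.0, 0, 1], [0, 0, 0, 7, 1.5, 0, 1], [0, 0, 0, 9.2, 1.9, 0, 1], [0, 0, 0, 11.4, 2.4, 0, 1], [0, 0, 0, 13.4, 2.8, 0, 1], [0, 0, 0, 15, 3.1, 0, 1], [0, 0, 0, 15.8, 3.3, 0, 1]],
  ],
)

```text
clock: 24.68
tool_pos: [0.6579, 0.1607, 0.1569]
orientation: [179.8, 0.1, -42.3]
force: [0.9, 0.0, -0.5]
opening: 0.014
gripper_force: 30.0
```

```bash
python3 -c "
from h import *
ctrl.snapshot('top');ctrl.snapshot('top');to(.6615,.160,.121,-42.1)"
```

```text
24.7833 [0.6576 0.1616 0.1573] [ 1.7984e+02  6.0000e-02 -4.2300e+01] F [-0.3  0.1 -1.5] op 0.0137 29.999428689479828
ROW [0.003, 0.001, -0.004] [0.4, -0.16, 3.63] j [30.3, 23.5, -4.1, -0.0, -62.5, 17.5]
```

Emit:
play_rows(
  commands=[
    [[0, 0, 0, 0.2, -0.08, 0, 1], [0, 0, 0, 0.4, -0.16, 0.5, 1], [0, 0, 0, 0.4, -0.16, 1.5, 1], [0, 0, 0, 0.4, -0.16, 2.5, 1], [0, 0, 0, 0.4, -0.16, 3.2, 1], [0, 0, 0, 0.4, -0.16, 3.6, 1], [0, 0, 0, 0.4, -0.16, 3.6, 1], [0, 0, 0, 0.4, -0.16, 3.6, 1]],
  ],
)

```text
clock: 25.45
tool_pos: [0.6616, 0.1626, 0.1228]
orientation: [180.0, 0.0, -42.1]
force: [0.4, -0.2, -1.6]
opening: 0.014
gripper_force: 30.0
```

```bash
python3 -c "
from h import *
to(.6615,.160,.110,-42.1);print(np.round(ctrl.get_obs()['moment'],2))"
```

```text
25.45 [0.6616 0.1626 0.1228] [179.96   0.   -42.13] F [ 0.4 -0.2 -1.6] op 0.014 29.999766647815704
ROW [0.001, 0.0, -0.001] [0.17, 0.2, 1.28] j [30.2, 25.4, -6.0, 0.0, -58.7, 17.7]
[0.02 0.09 0.  ]
```

```bash
python3 -c "
from h import *
for i in range(5): ctrl.snapshot('top');o=ctrl.get_obs();print(np.round(o['tool_pos'],4),np.round(o['joint_pos'],2),np.round(o['qvel'],2))"
```

```text
[0.6619 0.1626 0.1233] [ 3.016e+01  2.539e+01 -5.940e+00  1.000e-02 -5.866e+01  1.770e+01] [-0.04 -0.49  0.49  0.11 -0.09  0.05]
[0.662  0.1627 0.1236] [ 3.015e+01  2.537e+01 -5.930e+00  1.000e-02 -5.866e+01  1.770e+01] [-0.02 -0.33  0.13 -0.06  0.07 -0.  ]
[0.662  0.1627 0.1237] [ 3.015e+01  2.536e+01 -5.930e+00  1.000e-02 -5.866e+01  1.770e+01] [-0.04 -0.19  0.    0.03 -0.06 -0.01]
[0.6621 0.1627 0.1237] [ 3.015e+01  2.535e+01 -5.930e+00  1.000e-02 -5.866e+01  1.770e+01] [-0.04 -0.16 -0.08 -0.01  0.    0.03]
[0.662  0.1626 0.1237] [ 30.14  25.35  -5.93   0.   -58.66  17.7 ] [-0.03  0.08 -0.17 -0.12  0.1  -0.03]
```

Emit:
play_rows(
  commands=[
    [[0, 0, 0, 0.1, 0.2, 0, 1], [0, 0, 0, 0.15, 0.23, 0.4, 1], [0, 0, 0, 0.15, 0.23, 0.8, 1], [0, 0, 0, 0.15, 0.23, 1.1, 1], [0, 0, 0, 0.15, 0.23, 1.2, 1], [0, 0, 0, 0.15, 0.23, 1.2, 1], [0, 0, 0, 0.15, 0.23, 1.2, 1], [0, 0, 0, 0.15, 0.23, 1.2, 1]],
  ],
)

```text
clock: 26.37
tool_pos: [0.663, 0.1587, 0.1159]
orientation: [-179.8, -0.2, -42.1]
force: [-7.5, -5.2, 22.8]
opening: 0.0138
gripper_force: 30.1
```

Emit:
play_rows(
  commands=[
    [[0, 0, 0, 0, 0, 0.2, 1], [0, 0, 0, 0, 0, 0.4, 1], [0, 0, 0, 0, 0, 0.6, 1], [0, 0, 0, 0, 0, 0.6, 1], [0, 0, 0, 0, 0, 0.6, 1]],
  ],
)

```text
clock: 26.78
tool_pos: [0.6625, 0.1598, 0.1063]
orientation: [-179.9, -0.1, -42.1]
force: [-0.1, -1.1, 7.4]
opening: 0.0138
gripper_force: 30.0
```

```bash
python3 -c "
from h import *
to(.6615,.160,.110,-42.1);print(np.round(ctrl.get_obs()['moment'],2))"
```

```text
26.7833 [0.6625 0.1598 0.1063] [-1.7988e+02 -1.0000e-01 -4.2140e+01] F [-0.1 -1.1  7.4] op 0.0138 29.962635934352875
ROW [-0.002, -0.002, -0.001] [-0.09, 0.05, -0.37] j [29.9, 26.2, -7.1, 0.1, -56.5, 17.9]
[-0.4  -0.04 -0.02]
```

Emit:
play_rows(
  commands=[
    [[0, 0, 0, -0.05, 0, 0, 1], [0, 0, 0, -0.05, 0, 0, 1.8], [0, 0, 0, -0.05, 0, 0, 1.8], [0, 0, 0, -0.05, 0, 0, 1.8], [0, 0, 0, -0.05, 0, 0, 1.8]],
  ],
)

```text
clock: 27.2
tool_pos: [0.6606, 0.1601, 0.1044]
orientation: [179.9, 0.0, -42.2]
force: [-0.4, -0.0, -0.6]
opening: 0.0181
gripper_force: 0.2
```

```bash
cat > capz.py <<'E'
from fit import *
import sys
def capz(p,q0):
    pts=np.vstack(hulls(p,cap(q0[:3],q0[3])))[:,0];lo=np.floor(pts.min(0)-5).astype(int);hi=np.ceil(pts.max(0)+5).astype(int)
    return lo,hi
st()
p=ctrl.snapshot('side');bx,by=.6630,.1625
for z in(.055,.06,.065,.07,.092,.097,.102): 
    q=np.array([proj(p,X) for X in cyl(bx,by,z,z,.060)[:32]]);print(z,q.min(0).round(1),q.max(0).round(1))
im=p["color"].astype(int)
for v in range(170,222): print(v,"".join("#" if max(r,g,b)<48 else "+" if max(r,g,b)<75 else "." if max(r,g)<150 else "W" for r,g,b in im[v,248:296]))
E
python3 capz.py
```

```text
27.2 [0.6606 0.1601 0.1044] [ 1.7995e+02  3.0000e-02 -4.2160e+01] F [-0.4 -0.  -0.6] op 0.0181 0.15667372972529847
0.055 [258.5 192.9] [282.7 207.7]
0.06 [258.3 191.3] [282.7 206.1]
0.065 [258.2 189.7] [282.6 204.4]
0.07 [258.1 188.1] [282.5 202.8]
0.092 [257.5 181. ] [282.3 195.5]
0.097 [257.4 179.3] [282.2 193.8]
0.102 [257.2 177.7] [282.1 192.1]
170 +++...+++#+++......+++....+++..........WWWWW....
171 +++..++++++.........+.....+++..........WWWWWW...
172 ++..++++++................+++...........WWWWW...
173 +..+.......................++...................
174 .....................+++...++...................
175 ....................+++++.+++..................W
176 ....................+###+++#+.................WW
177 ...................+########+...................
178 ...................+########+...................
179 ...................+#########...................
180 ...................+#########...................
181 ....................+########+..................
182 ....................+########+..................
183 ....................+########+.................W
184 ...
[... 1306 characters left out ...]
......WWWWW
209 ............................................WWWW
210 ............................................WWWW
211 ............................................WWWW
212 .............................................WWW
213 ..............................................WW
214 ..............................................WW
215 ..............................................WW
216 ...............................................W
217 ................................................
218 ................................................
219 ................................................
220 ................................................
221 +...............................................
```

Emit:
play_rows(
  commands=[
    [[0, 0, 0, 0.05, 0, 0, 1.5], [0, 0, -0.12, 0.05, 0, 0, 1.5], [0, 0, -0.24, 0.05, 0, 0, 1.5], [0, 0, -0.36, 0.05, 0, 0, 1.5], [0, 0, -0.48, 0.05, 0, 0, 1.5], [0, 0, -0.6, 0.05, 0, 0, 1.5], [0, 0, -0.72, 0.05, 0, 0, 1.5], [0, 0, -0.84, 0.05, 0, 0, 1.5]],
  ],
)

```text
clock: 27.92
tool_pos: [0.6628, 0.1606, 0.106]
orientation: [-179.9, -0.2, 6.3]
force: [2.3, 1.5, 2.7]
opening: 0.0152
gripper_force: 6.5
```

```bash
cat > cz.py <<'E'
from fit import *
o=st();print("M",np.round(o["moment"],2),np.round(o["joint_pos"],1))
p=ctrl.snapshot('side');im=p["color"].astype(int).max(-1)
c=im[180:222,266:275].mean(1);  # mean brightness across the cap's front
i=np.where(c[:30]<45)[0].max()
th=60
b=180+i+np.interp(th,[c[i],c[i+1]],[0,1]) if c[i+1]>th else 180+i+1+np.interp(th,[c[i+1],c[i+2]],[0,1])
q=lambda z:max(proj(p,X)[1] for X in cyl(.6630,.1625,z,z,.060)[:32])
zz=np.linspace(.04,.08,81);Q=[q(z) for z in zz];print("front row",b,"cap bottom z",np.interp(b,Q[::-1],zz[::-1]).round(4))
E
python3 cz.py
```

```text
27.9167 [0.6628 0.1606 0.106 ] [-179.94   -0.19    6.33] F [2.3 1.5 2.7] op 0.0152 6.520268742169719
M [ 0.46 -0.7  -0.14] [ 30.   26.2  -7.1   0.  -56.5  66.3]
front row 204.3796992481203 cap bottom z 0.0652
```

Emit:
play_rows(
  commands=[
    [[0, 0, -0.12, 0, 0, 0, 1.5], [0, 0, -0.24, 0, 0, 0, 1.5], [0, 0, -0.36, 0, 0, 0, 1.5], [0, 0, -0.36, 0, 0, 0, 1.5]],
  ],
)

```text
clock: 28.3
tool_pos: [0.663, 0.161, 0.1063]
orientation: [-180.0, -0.2, 26.8]
force: [1.9, 3.0, 2.2]
opening: 0.0151
gripper_force: 2.0
```

```bash
python3 cz.py
```

```text
28.3 [0.663  0.161  0.1063] [-180.     -0.24   26.79] F [1.9 3.  2.2] op 0.0151 1.9559214632420208
M [ 1.03 -0.39 -0.09] [ 30.   26.2  -7.1   0.  -56.5  86.8]
front row 204.21505376344086 cap bottom z 0.0657
```

Emit:
play_rows(
  commands=[
    [[0, 0, -0.12, 0, 0, 0, 1.5], [0, 0, -0.24, 0, 0, 0, 1.5], [0, 0, -0.36, 0, 0, 0, 1.5], [0, 0, -0.36, 0, 0, 0, 1.5]],
  ],
)

```text
clock: 28.68
tool_pos: [0.6614, 0.1596, 0.1053]
orientation: [180.0, 0.0, 47.2]
force: [0.9, 0.7, 2.2]
opening: 0.015
gripper_force: 4.8
```

```bash
python3 cz.py
```

```text
28.6833 [0.6614 0.1596 0.1053] [179.99   0.    47.21] F [0.9 0.7 2.2] op 0.015 4.82835485614487
M [ 0.01 -0.43 -0.11] [ 29.9  26.2  -7.2   0.  -56.6 107.3]
front row 204.21376811594203 cap bottom z 0.0657
```

Emit:
play_rows(
  commands=[
    [[0, 0, 0, 0, 0, 0, 1.9], [0, 0, 0.05, 0, 0, 0, 1.9], [0, 0, 0.05, 0, 0, 0, 1.9], [0, 0, 0.05, 0, 0, 0, 1.9]],
  ],
)

```text
clock: 29.07
tool_pos: [0.6606, 0.1594, 0.1044]
orientation: [-180.0, 0.1, 44.2]
force: [-0.7, 0.3, 0.1]
opening: 0.0188
gripper_force: 0.0
```

```bash
python3 cz.py; python3 - <<'E'
from h import *
p=ctrl.snapshot('side');im=p["color"].astype(int)
for v in range(172,210): print(v,"".join("#" if max(r,g,b)<48 else "+" if max(r,g,b)<75 else "." if max(r,g)<150 else "W" for r,g,b in im[v,248:296]))
E
```

```text
29.0667 [0.6606 0.1594 0.1044] [-1.7996e+02  1.0000e-01  4.4220e+01] F [-0.7  0.3  0.1] op 0.0188 0.0
M [-0.12  0.1   0.03] [ 30.   26.2  -7.3  -0.  -56.6 104.3]
front row 204.21505376344086 cap bottom z 0.0657
172 ++++++++++++++++++++++..........................
173 ++++.........++.................................
174 ..+.............................................
175 ................................................
176 ................................................
177 ................................................
178 ................................................
179 ................................................
180 ................................................
181 .+..............................................
182 +...............................................
183 ...............................++++............W
184 ...............................+##+...........WW
185 ....+++.....++++++++...........+##+..........WWW
186 ....+++++..++######+...........+##++..........WW
187 ....++++++++########...........+##++............
188 ....+++++++#########+.........++##++.
[... 424 characters left out ...]
WW.........
197 ...++++.+++#######################+..WWWW.......
198 ..+++.....++######################+...WWWWW.....
199 .+++........######################+...WWWWWWW...
200 +++.........+#####################+...WWWWWWWWW.
201 ......WWWW..+####################+.....WWWWWWWWW
202 .....WWWW....++################++......WWWWWWWWW
203 .....WWWW.....+++#############++.......WWWWWWWWW
204 WW...WWWW........++++++++++++.........WWWWWWWWWW
205 WWW..WWWW............................WWWWWWWWWWW
206 WWWWWWWWW............................WWWWWWWWWWW
207 WWWWWWWWWW............................WWWWWWWWWW
208 .WWWWWWWWW............................WWWWWWWWWW
209 ...WWWWWWWWW............................WWWWWWWW
```

Emit:
play_rows(
  commands=[
    [[0, 0, -0.05, 0, 0, 0, 1.7], [0, 0, -0.15, 0, 0, 0, 1.7], [0, 0, -0.25, 0, 0, 0, 1.7], [0, 0, -0.35, 0, 0, 0, 1.7], [0, 0, -0.45, 0, 0, 0, 1.7], [0, 0, -0.45, 0, 0, 0, 1.7]],
  ],
)

```text
clock: 29.67
tool_pos: [0.662, 0.1598, 0.1058]
orientation: [179.9, -0.0, 70.4]
force: [2.1, -0.7, 1.8]
opening: 0.017
gripper_force: 2.0
```

```bash
python3 cz.py
```

```text
29.6667 [0.662  0.1598 0.1058] [ 1.7992e+02 -4.0000e-02  7.0380e+01] F [ 2.1 -0.7  1.8] op 0.017 2.0491739292629063
M [-0.37 -0.55 -0.01] [ 29.9  26.2  -7.2   0.  -56.6 130.4]
front row 203.9075630252101 cap bottom z 0.0666
```

Emit:
play_rows(
  commands=[
    [[0, 0, -0.1, 0, 0, 0, 1.7], [0, 0, -0.2, 0, 0, 0, 1.7], [0, 0, -0.3, 0, 0, 0, 1.7], [0, 0, -0.4, 0, 0, 0, 1.7], [0, 0, -0.4, 0, 0, 0, 1.7]],
  ],
)

```text
clock: 30.13
tool_pos: [0.6608, 0.1598, 0.1048]
orientation: [-179.9, -0.0, 93.1]
force: [-0.2, 0.9, 0.2]
opening: 0.0169
gripper_force: 0.5
```

```bash
python3 cz.py
```

```text
30.1333 [0.6608 0.1598 0.1048] [-179.94   -0.     93.1 ] F [-0.2  0.9  0.2] op 0.0169 0.4706094376888359
M [ 0.08  0.18 -0.04] [ 30.   26.2  -7.2  -0.  -56.6 153.2]
front row 205.5 cap bottom z 0.0617
```

Emit:
play_rows(
  commands=[
    [[0, 0, 0, 0, 0, 0.4, 1.6], [0, 0, 0.12, 0, 0, 0.5, 1.6], [0, 0, 0.24, 0, 0, 0.5, 1.6], [0, 0, 0.36, 0, 0, 0.5, 1.6], [0, 0, 0.48, 0, 0, 0.6, 1.6], [0, 0, 0.6, 0, 0, 0.6, 1.6], [0, 0, 0.72, 0, 0, 0.6, 1.6], [0, 0, 0.84, 0, 0, 0.6, 1.6]],
  ],
)

```text
clock: 30.85
tool_pos: [0.6604, 0.1597, 0.0985]
orientation: [-179.9, 0.1, 44.3]
force: [-3.9, 0.8, 2.5]
opening: 0.016
gripper_force: 6.1
```

```bash
python3 cz.py
```

```text
30.85 [0.6604 0.1597 0.0985] [-1.7994e+02  8.0000e-02  4.4340e+01] F [-3.9  0.8  2.5] op 0.016 6.1136515298858285
M [0.37 1.58 0.12] [ 30.   26.6  -7.6  -0.  -55.9 104.4]
front row 206.28358208955223 cap bottom z 0.0593
```

Emit:
play_rows(
  commands=[
    [[0, 0, 0.12, 0, 0, 0.1, 1.6], [0, 0, 0.24, 0, 0, 0.1, 1.6], [0, 0, 0.36, 0, 0, 0.1, 1.6], [0, 0, 0.48, 0, 0, 0.1, 1.6], [0, 0, 0.6, 0, 0, 0.1, 1.6], [0, 0, 0.72, 0, 0, 0.2, 1.6], [0, 0, 0.84, 0, 0, 0.2, 1.6], [0, 0, 0.96, 0, 0, 0.2, 1.6]],
  ],
)

```text
clock: 31.57
tool_pos: [0.6574, 0.1623, 0.0959]
orientation: [-179.9, 0.4, -10.4]
force: [-15.6, 15.0, 4.2]
opening: 0.0163
gripper_force: 31.6
```

```bash
python3 cz.py
```

```text
31.5667 [0.6574 0.1623 0.0959] [-179.94    0.35  -10.36] F [-15.6  15.    4.2] op 0.0163 31.595332418801263
M [5.87 5.83 0.91] [ 30.2  26.6  -7.8  -0.3 -55.8  49.7]
front row 206.8259109311741 cap bottom z 0.0576
```

Emit:
play_rows(
  commands=[
    [[0, 0, -0.08, 0, 0, 0, 1.6], [0, 0, -0.08, 0, 0, 0, 1], [0, 0, -0.08, 0, 0, 0, 1], [0, 0, -0.08, 0, 0, 0, 1], [0, 0, -0.08, 0, 0, 0, 1]],
  ],
)

```text
clock: 32.03
tool_pos: [0.6595, 0.1633, 0.0961]
orientation: [-179.8, 0.1, -5.5]
force: [-8.5, 14.8, 0.7]
opening: 0.014
gripper_force: 29.9
```

```bash
python3 cz.py
```

```text
32.0333 [0.6595 0.1633 0.0961] [-1.7979e+02  1.3000e-01 -5.4600e+00] F [-8.5 14.8  0.7] op 0.014 29.932933151721954
M [5.51 3.3  0.23] [ 30.2  26.7  -7.7  -0.3 -55.7  54.5]
front row 206.96860986547085 cap bottom z 0.0572
```

Emit:
play_rows(
  commands=[
    [[0, 0, 0, -0.1, -0.2, 0, 1], [0, 0, 0, -0.15, -0.35, 0, 1], [0, 0, 0, -0.15, -0.35, 0, 1], [0, 0, 0, -0.15, -0.35, 0, 1]],
  ],
)

```text
clock: 32.42
tool_pos: [0.6595, 0.1642, 0.0963]
orientation: [-180.0, 0.1, -5.5]
force: [-2.7, 5.8, -1.5]
opening: 0.0136
gripper_force: 29.7
```

Emit:
play_rows(
  commands=[
    [[0, 0, 0.1, 0, 0, 0.02, 1], [0, 0, 0.2, 0, 0, 0.05, 1], [0, 0, 0.3, 0, 0, 0.08, 1], [0, 0, 0.3, 0, 0, 0.08, 1]],
  ],
)

```text
clock: 32.75
tool_pos: [0.6595, 0.1648, 0.0955]
orientation: [-179.9, 0.1, -23.0]
force: [-2.4, 8.4, -2.8]
opening: 0.0138
gripper_force: 29.7
```

```bash
python3 cz.py
```

```text
32.75 [0.6595 0.1648 0.0955] [-1.7993e+02  9.0000e-02 -2.3040e+01] F [-2.4  8.4 -2.8] op 0.0138 29.707637429237366
M [2.93 1.25 0.01] [ 30.4  26.7  -7.8  -0.1 -55.5  36.7]
front row 207.30943396226414 cap bottom z 0.0561
```

Emit:
play_rows(
  commands=[
    [[0, 0, 0.1, 0, -0.1, 0.03, 1], [0, 0, 0.2, 0, -0.1, 0.06, 1], [0, 0, 0.3, 0, -0.1, 0.09, 1], [0, 0, 0.3, 0, -0.1, 0.09, 1]],
  ],
)

```text
clock: 33.13
tool_pos: [0.66, 0.1654, 0.0947]
orientation: [-180.0, 0.1, -40.2]
force: [-3.5, 7.7, -1.7]
opening: 0.0142
gripper_force: 29.8
```

```bash
python3 cz.py
```

```text
33.1333 [0.66   0.1654 0.0947] [-1.7997e+02  8.0000e-02 -4.0240e+01] F [-3.5  7.7 -1.7] op 0.0142 29.797874987125397
M [ 2.62  1.24 -0.08] [ 30.4  26.8  -7.7  -0.1 -55.5  19.4]
front row 207.53696498054475 cap bottom z 0.0554
```

Emit:
play_rows(
  commands=[
    [[0, 0, 0.1, 0, 0, 0.03, 1], [0, 0, 0.2, 0, 0, 0.05, 1], [0, 0, 0.3, 0, 0, 0.05, 1], [0, 0, 0.3, 0, 0, 0.05, 1]],
  ],
)

```text
clock: 33.52
tool_pos: [0.6601, 0.1663, 0.0943]
orientation: [-179.9, 0.1, -57.4]
force: [-3.7, 10.9, -1.5]
opening: 0.0138
gripper_force: 30.0
```

```bash
python3 cz.py
```

```text
33.5167 [0.6601 0.1663 0.0943] [-1.7994e+02  1.2000e-01 -5.7380e+01] F [-3.7 10.9 -1.5] op 0.0138 30.04242092370987
M [3.84 1.69 0.41] [ 30.4  26.8  -7.7  -0.2 -55.4   2.3]
front row 207.78 cap bottom z 0.0547
```

Emit:
play_rows(
  commands=[
    [[0, 0, 0.1, 0.1, -0.1, 0.03, 1], [0, 0, 0.2, 0.1, -0.1, 0.05, 1], [0, 0, 0.3, 0.1, -0.1, 0.05, 1], [0, 0, 0.3, 0.1, -0.1, 0.05, 1]],
  ],
)

```text
clock: 33.9
tool_pos: [0.6611, 0.1664, 0.0942]
orientation: [-180.0, 0.2, -74.5]
force: [-8.0, 13.4, 2.3]
opening: 0.0152
gripper_force: 30.1
```

```bash
python3 cz.py
```

```text
33.9 [0.6611 0.1664 0.0942] [-1.7999e+02  1.6000e-01 -7.4530e+01] F [-8.  13.4  2.3] op 0.0152 30.125570450909436
M [4.64 2.76 0.54] [ 30.4  26.9  -7.6  -0.2 -55.5 -14.8]
front row 207.98666666666668 cap bottom z 0.054
```

Emit:
play_rows(
  commands=[
    [[0, 0, 0.1, 0, 0, 0.0, 1], [0, 0, 0.2, 0, 0, 0.03, 1], [0, 0, 0.25, 0, 0, 0.03, 1], [0, 0, 0.25, 0, 0, 0.03, 1]],
  ],
)

```text
clock: 34.28
tool_pos: [0.6613, 0.1663, 0.0941]
orientation: [180.0, 0.1, -88.7]
force: [-7.2, 12.1, 3.7]
opening: 0.0164
gripper_force: 33.3
```

```bash
python3 cz.py
```

```text
34.2833 [0.6613 0.1663 0.0941] [ 1.800e+02  1.400e-01 -8.866e+01] F [-7.2 12.1  3.7] op 0.0164 33.27042421326041
M [4.34 2.57 0.84] [ 30.4  26.9  -7.6  -0.1 -55.4 -29. ]
front row 208.10752688172042 cap bottom z 0.0536
```

Emit:
play_rows(
  commands=[
    [[0, 0, 0.1, 0, 0, 0.0, 1], [0, 0, 0.2, 0, 0, 0, 1], [0, 0, 0.25, 0, 0, 0, 1], [0, 0, 0.25, 0, 0, 0, 1]],
  ],
)

```text
clock: 34.67
tool_pos: [0.6614, 0.1661, 0.0939]
orientation: [180.0, 0.1, -103.0]
force: [-5.9, 11.1, 2.0]
opening: 0.0191
gripper_force: 36.7
```

```bash
python3 cz.py
```

```text
34.6667 [0.6614 0.1661 0.0939] [ 1.7997e+02  1.1000e-01 -1.0297e+02] F [-5.9 11.1  2. ] op 0.0191 36.70607753098011
M [3.8  2.1  1.03] [ 30.4  26.9  -7.6  -0.1 -55.4 -43.3]
front row 208.32835820895522 cap bottom z 0.0529
```

Emit:
play_rows(
  commands=[
    [[0, 0, -0.12, 0, 0, 0, 1.5], [0, 0, -0.2, 0, 0, 0, 2.2], [0, 0, -0.2, 0, 0, 0, 3], [0, 0, -0.2, 0, 0, 0, 3], [0, 0, -0.2, 0, 0, -1, 3.5], [0, 0, -0.2, 0, 0, -4, 4], [0, 0, -0.2, 0, 0, -7, 4], [0, 0, -0.2, 0, 0, -8, 4]],
  ],
)

```text
clock: 35.38
tool_pos: [0.6642, 0.164, 0.1798]
orientation: [-179.6, 0.1, -91.5]
force: [1.3, -0.3, 1.4]
opening: 0.0395
gripper_force: 0.0
```

```bash
sed -i '/^c=im\[/,$d' cz.py; cat > c3.py <<'E'
from fit import *
st()
# standing small bushings again, and cap on boss
A=ctrl.snapshot('top');B=ctrl.snapshot('side')
for n,q in(("sA",[.4082,.199]),("sB",[.4239,.0984]),("sC",[.4133,-.1067])):
    for p,c in((A,"top"),(B,"side")):
        r,e,o=fit(p,small,q if c=="top" else [q[0]+.002,q[1]-.004],"brass",6);print(n,c,np.round(r,4),round(e,3))
for p,c in((A,"top"),(B,"side")):
    r,e,o=fit(p,lambda q:cap(q,.053),[.66,.166,-1.5],"black",6);print("cap",c,np.round(r,4),round(e,3))
to(.424,.096,.12,180)
E
python3 c3.py
```

```text
35.3833 [0.6642 0.164  0.1798] [-1.7964e+02  9.0000e-02 -9.1540e+01] F [ 1.3 -0.3  1.4] op 0.0395 0.0
sA top [0.4081 0.1989] 0.042
sA side [0.4102 0.1936] 0.183
sB top [0.4239 0.0984] 0.1
sB side [0.4263 0.0939] 0.18
sC top [ 0.4133 -0.1072] 0.168
sC side [ 0.4153 -0.1117] 0.238
cap top [ 0.6746  0.1768 -2.7553] 0.47
cap side [ 0.6623  0.1636 -1.5151] 0.186
35.4833 [0.6638 0.1642 0.1784] [-1.7967e+02  1.4000e-01 -9.1550e+01] F [ 0.6  0.4 -0.6] op 0.0401 0.0
ROW [-0.003, 0.006, 1.544] [7.48, 23.82, 5.68] j [30.2, 22.9, -2.2, 0.1, -64.5, -31.8]
```

```bash
python3 -c "
from h import *
to(.424,.0954,.12,-10.3)"
```

```text
35.4833 [0.6638 0.1642 0.1784] [-1.7967e+02  1.4000e-01 -9.1550e+01] F [ 0.6  0.4 -0.6] op 0.0401 0.0
ROW [-0.006, -0.002, -1.418] [7.54, 23.82, 5.68] j [30.2, 22.9, -2.2, 0.1, -64.5, -31.8]
```

Emit:
play_rows(
  commands=[
    [[0, 0, -0.1, 0.5, 1.5, 0, 5], [0, 0, -0.22, 1.2, 4, 0, 5], [0, 0, -0.34, 2, 6.5, 0, 5], [0, 0, -0.46, 2.8, 9, 0, 5], [0, 0, -0.58, 3.6, 11.5, 0, 5], [0, 0, -0.7, 4.4, 14, 0, 5], [0, 0, -0.82, 5.2, 16.5, 0, 5], [-0.005, 0, -0.94, 6, 19, 1, 5]],
  ],
)

```text
clock: 36.15
tool_pos: [0.47, 0.1083, 0.1652]
orientation: [179.9, 0.1, -37.3]
force: [0.7, 0.0, -0.0]
opening: 0.0502
gripper_force: 0.0
```

```bash
python3 -c "
from h import *
to(.424,.0954,.12,-10.3)"
```

```text
36.15 [0.47   0.1083 0.1652] [ 1.7987e+02  6.0000e-02 -3.7340e+01] F [ 0.7  0.  -0. ] op 0.0502 0.0
ROW [0.002, 0.002, -0.472] [-2.87, 3.8, 4.53] j [36.4, 5.3, -28.0, -0.0, -56.8, 16.3]
```

Emit:
play_rows(
  commands=[
    [[0, 0, -0.12, -0.7, 1, 1, 5], [0, 0, -0.24, -1.5, 2, 2, 5], [0, 0, -0.36, -2.2, 3, 3, 5], [0, 0, -0.47, -2.9, 3.8, 4, 5], [0, 0, -0.47, -2.9, 3.8, 4.5, 5], [0, 0, -0.47, -2.9, 3.8, 4.5, 5], [0, 0, -0.47, -2.9, 3.8, 4.5, 5]],
  ],
)

```text
clock: 36.73
tool_pos: [0.4246, 0.0963, 0.1195]
orientation: [179.8, 0.2, -10.8]
force: [0.6, 0.6, -0.2]
opening: 0.0501
gripper_force: 0.0
```

```bash
python3 -c "
from h import *
to(.424,.0954,.031,-10.3)"
```

```text
36.7333 [0.4246 0.0963 0.1195] [179.82   0.21 -10.84] F [ 0.6  0.6 -0.2] op 0.0501 0.0
ROW [0.003, 0.004, -0.009] [-0.01, 0.07, 8.85] j [38.9, 3.9, -36.7, -0.1, -49.7, 40.3]
```

Emit:
play_rows(
  commands=[
    [[0, 0, 0, 0, 0.07, 2, 5], [0, 0, 0, 0, 0.07, 4.5, 5], [0, 0, 0, 0, 0.07, 7, 5], [0, 0, 0, 0, 0.07, 8.5, 5], [0, 0, 0, 0, 0.07, 8.8, 5], [0, 0, 0, 0, 0.07, 8.8, 4], [0, 0, 0, 0, 0.07, 8.8, 3], [0, 0, 0, 0, 0.07, 8.8, 2.5]],
  ],
)

```text
clock: 37.4
tool_pos: [0.4247, 0.0961, 0.0325]
orientation: [179.9, 0.1, -10.7]
force: [0.1, 0.8, 1.0]
opening: 0.0354
gripper_force: 0.2
```

Emit:
play_rows(
  commands=[
    [[0, 0, 0, 0, 0, 0, 2.5], [0, 0, 0, 0, 0, 0, 2.5], [0, 0, 0, 0, 0, 0, 2.5], [0, 0, 0, 0, 0, 0, 2.5], [0, 0, 0, 0, 0, 0, 2.5], [0, 0, 0, 0, 0, 0, 2.5]],
  ],
)

```text
clock: 37.9
tool_pos: [0.4247, 0.0961, 0.0323]
orientation: [179.9, 0.1, -10.6]
force: [1.0, 0.6, 7.3]
opening: 0.0314
gripper_force: 30.0
```

Emit:
play_rows(
  commands=[
    [[0, 0, 0, 0, 0, -0.3, 2.5], [0, 0, 0, 0, 0, -1, 2.5], [0, 0, 0, 0, 0, -2.2, 2.5], [0, 0, 0, 0, 0, -3.6, 2.5], [0, 0, 0, 0, 0, -5, 2.5], [0, 0, 0, 0, 0, -6.2, 2.5], [0, 0, 0, 0, 0, -7, 2.5], [0, 0, 0, 0, 0, -7.2, 2.5]],
  ],
)

```text
clock: 38.57
tool_pos: [0.4243, 0.0958, 0.1048]
orientation: [179.9, 0.1, -10.6]
force: [0.7, -0.7, -2.6]
opening: 0.0312
gripper_force: 30.0
```

```bash
python3 -c "
from h import *
to(.572,.180,.105,-10.3)"
```

```text
38.5667 [0.4243 0.0958 0.1048] [ 1.7993e+02  1.4000e-01 -1.0640e+01] F [ 0.7 -0.7 -2.6] op 0.0312 29.99969780445099
ROW [0.001, 0.002, -0.006] [12.96, -11.0, -0.06] j [38.8, 4.9, -37.9, -0.1, -47.3, 40.6]
```

Emit:
play_rows(
  commands=[
    [[0, 0, 0, 0.4, -0.3, 0, 2.5], [0, 0, 0, 1.2, -1.0, 0, 2.5], [0, 0, 0, 2.4, -2.0, 0, 2.5], [0, 0, 0, 3.7, -3.1, 0, 2.5], [0, 0, 0, 5.0, -4.2, 0, 2.5], [0, 0, 0, 6.3, -5.3, 0, 2.5], [0, 0, 0, 7.6, -6.5, 0, 2.5], [0, 0, 0, 8.9, -7.6, 0, 2.5]],
  ],
)

```text
clock: 39.23
tool_pos: [0.5265, 0.1544, 0.1013]
orientation: [179.8, 0.3, -10.6]
force: [-0.4, 0.1, -1.7]
opening: 0.0313
gripper_force: 30.0
```

Emit:
play_rows(
  commands=[
    [[0, 0, 0, 1.3, -1.1, 0, 2.5], [0, 0, 0, 2.4, -2.0, 0, 2.5], [0, 0, 0, 3.3, -2.8, 0, 2.5], [0, 0, 0, 3.8, -3.2, 0, 2.5], [0, 0, 0, 4.0, -3.4, 0, 2.5], [0, 0, 0, 4.0, -3.4, 0, 2.5], [0, 0, 0, 4.0, -3.4, 0, 2.5], [0, 0, 0, 4.0, -3.4, 0, 2.5]],
  ],
)

```text
clock: 39.9
tool_pos: [0.5704, 0.1795, 0.1024]
orientation: [179.8, 0.3, -10.7]
force: [0.5, -0.4, -1.2]
opening: 0.031
gripper_force: 30.0
```

```bash
cat > foot.py <<'E'
# side view: foot of the held small bushing against the bore mouth in the same picture
from fit import *
import sys
bx,by=map(float,sys.argv[1:3])
to(bx,by,.082,-10.3);o=ctrl.get_obs()["tool_pos"]
p=ctrl.snapshot('side');b=np.array([.002,-.0015])
f=lambda x,y,z,d:(lambda q:(q.min(0).round(1),q.max(0).round(1)))(np.array([proj(p,X) for X in cyl(x+b[0],y+b[1],z,z,d)[:32]]))
print("foot",f(*o[:2],o[2]-.0323,.018),"body",f(*o[:2],o[2]-.0293,.024),"bore",f(bx,by,.05,.0252))
im=p["color"].astype(int);c=proj(p,[bx,by,.06]).astype(int)
for v in range(c[1]-12,c[1]+14): print(v,"".join("#" if r-bb>40 else "+" if r-bb>22 else "." if max(r,g)<150 else "W" for r,g,bb in im[v,c[0]-22:c[0]+23]),c[0]-22)
E
python3 foot.py .572 .180
```

```text
39.9 [0.5704 0.1795 0.1024] [179.82   0.25 -10.65] F [ 0.5 -0.4 -1.2] op 0.031 29.99969869852066
ROW [0.003, 0.004, -0.006] [0.15, -0.09, 2.03] j [36.1, 19.7, -18.2, -0.1, -52.4, 43.3]
foot (array([295. , 207.9]), array([302.6, 212.7])) body (array([293.7, 206.1]), array([303.9, 212.5])) bore (array([292.9, 213.4]), array([303.5, 220.1]))
202 ........WWWW..........+#####++....WWWW....... 276
203 .......WWWWWW.........+#####++....WWWW....... 276
204 .......WWWWWWW........+#####+......WWW....... 276
205 .......WWWWWWWW.......+####+................. 276
206 ......WWWWWWWWWWW...++#####+.W............... 276
207 ......WWWWWWWWWWWW..#######.WWWW............. 276
208 .....WWWWWWWWWWWWWW+#######.WWWWW............ 276
209 ...WWWWWWWWWWWWWWWW+#######.WWWWW............ 276
210 .WWWWWWWWWWWWWWWWWW+#######..WW..W........... 276
211 WWWWWWWWWWWWWWWWWWWW+######......W.....WW.... 276
212 WWWWWWWWWWWWWWWWWWWWW+####+.........WWWWWW... 276
213 WWWWWWWWWWWWWWWWWWWWW.+++...........WWWWWWW.. 276
214 WWWWWWWWWWWWWWWWWWWWW...............WWWWWWWWW 276
215 WWWWWWWWWWWWWWWWWWWWW................WWWWWWWW 276
216 WWWWWWWWWWWWWWWWWWWW...................WWWWWW 276
217 WWWWWWWWWWWWWWWWWWW......................WWWW 276
218 WWWWWWWWWWWWWWWWWW.........................WW 276
219 WWWWWWWWWWWWWWWWWW........................... 276
220 WWWWWWWWWWWWWWWWW............................ 276
221 WWWWWWWWWWWWWWWW............................. 276
222 WWWWWWWWWWWWWWW.............................. 276
223 WWWWWWWWWWWWWW............................... 276
224 ..WWWWWWWWWWW................................ 276
225 ....WW....................................... 276
226 ............................................. 276
227 ............................................. 276
```

Emit:
play_rows(
  commands=[
    [[0.003, 0.004, 0, 0.15, -0.09, 0.4, 2.5], [0.003, 0.004, 0, 0.15, -0.09, 0.9, 2.5], [0.003, 0.004, 0, 0.15, -0.09, 1.4, 2.5], [0.003, 0.004, 0, 0.15, -0.09, 1.9, 2.5], [0.003, 0.004, 0, 0.15, -0.09, 2.2, 2.5], [0.003, 0.004, 0, 0.15, -0.09, 2.5, 2.5], [0.003, 0.004, 0, 0.15, -0.09, 2.7, 2.5], [0.003, 0.004, 0, 0.15, -0.09, 2.7, 2.5]],
  ],
)

```text
clock: 40.62
tool_pos: [0.5722, 0.18, 0.0749]
orientation: [180.0, 0.0, -10.7]
force: [-0.5, -0.9, -1.8]
opening: 0.0311
gripper_force: 30.0
```

Emit:
play_rows(
  commands=[
    [[0, 0, 0, 0, 0, 0.3, 2.5], [0, 0, 0, 0, 0, 0.6, 2.5], [0, 0, 0, 0, 0, 0.9, 2.5], [0, 0, 0, 0, 0, 1.2, 2.5], [0, 0, 0, 0, 0, 1.5, 2.5], [0, 0, 0, 0, 0, 1.8, 2.5], [0, 0, 0, 0, 0, 1.9, 2.5], [0, 0, 0, 0, 0, 1.9, 2.5]],
  ],
)

```text
clock: 41.28
tool_pos: [0.5723, 0.1801, 0.0562]
orientation: [180.0, 0.0, -10.7]
force: [0.5, -4.2, -0.8]
opening: 0.0311
gripper_force: 30.0
```

Emit:
play_rows(
  commands=[
    [[0, 0, 0, 0, 0, 0, 4], [0, 0, 0, 0, 0, 0, 4.4], [0, 0, 0, 0, 0, 0, 4.4], [0, 0, 0, 0, 0, -1, 4.4], [0, 0, 0, 0, 0, -3.5, 4.4], [0, 0, 0, 0, 0, -4.5, 3], [0, 0, 0, 0, 0, -4.5, 0], [0, 0, 0, 0, 0, -4.5, 0]],
  ],
)

```text
clock: 41.95
tool_pos: [0.5731, 0.1809, 0.1028]
orientation: [-179.9, -0.1, -10.6]
force: [-0.2, 0.5, -0.3]
opening: 0.0297
gripper_force: 0.0
```

Emit:
play_rows(
  commands=[
    [[0, 0, 0, 0, 0, 0, 0], [0, 0, 0, 0, 0, 0, 0], [0, 0, 0, 0, 0, 0, 0], [0, 0, 0, 0, 0, 0, 0], [0, 0, 0, 0, 0, 0.6, 0], [0, 0, 0, 0, 0, 1.1, 0], [0, 0, 0, 0, 0, 1.5, 0], [0, 0, 0, 0, 0, 1.8, 0]],
  ],
)

```text
clock: 42.62
tool_pos: [0.5729, 0.1806, 0.0831]
orientation: [-180.0, -0.0, -10.6]
force: [0.0, 2.5, 6.6]
opening: 0.0002
gripper_force: 2.7
```

Emit:
play_rows(
  commands=[
    [[0, 0, 0, 0, 0, 0.3, 0], [0, 0, 0, 0, 0, 0.6, 0], [0, 0, 0, 0, 0, 0.9, 0], [0, 0, 0, 0, 0, 1.2, 0], [0, 0, 0, 0, 0, 1.5, 0], [0, 0, 0, 0, 0, 1.7, 0], [0, 0, 0, 0, 0, 1.9, 0], [0, 0, 0, 0, 0, 1.9, 0]],
  ],
)

```text
clock: 43.28
tool_pos: [0.5734, 0.1818, 0.0663]
orientation: [-179.9, -0.1, -10.6]
force: [-5.0, 4.2, 14.3]
opening: 0.0001
gripper_force: 7.2
```

Emit:
play_rows(
  commands=[
    [[0, 0, 0, 0, 0, 0.3, 0], [0, 0, 0, 0, 0, 0.5, 0], [0, 0, 0, 0, 0, 0.5, 0]],
  ],
)

```text
clock: 43.53
tool_pos: [0.5736, 0.1819, 0.0659]
orientation: [-179.8, -0.2, -10.5]
force: [-21.6, 2.2, 52.7]
opening: 0.0003
gripper_force: 26.3
```

Emit:
play_rows(
  commands=[
    [[0, 0, 0, 0, 0, -1, 0], [0, 0, 0, 0, 0, -4, 0], [0, 0, 0, -3, 0, -7, 3], [0, 0, 0, -7, 0, -8, 5], [0, 0, 0, -11, 0, -8, 5], [0, 0, 0, -15, 0, -8, 5], [0, 0, 0, -16, 0, -8, 5], [0, 0, 0, -16, 0, -8, 5]],
  ],
)

```text
clock: 44.2
tool_pos: [0.4129, 0.2099, 0.1399]
orientation: [-179.9, -0.0, -10.5]
force: [0.5, -0.3, -0.2]
opening: 0.0349
gripper_force: 0.0
```

```bash
python3 -c "
from h import *
ctrl.snapshot('top');to(.408,.1955,.12,-10.3)"
```

```text
44.25 [0.4145 0.2103 0.1399] [-1.7993e+02 -4.0000e-02 -1.0510e+01] F [ 0.  -0.4  0.6] op 0.0387 0.0
ROW [-0.001, -0.001, -0.004] [-0.37, 1.58, 1.99] j [51.3, 5.1, -32.1, 0.0, -52.8, 28.2]
```

Emit:
play_rows(
  commands=[
    [[0, 0, 0, -0.4, 1.0, 0.5, 5], [0, 0, 0, -0.4, 1.6, 1, 5], [0, 0, 0, -0.4, 1.6, 2, 5], [0, 0, 0, -0.4, 1.6, 2, 5], [0, 0, 0, -0.4, 1.6, 2, 5], [0, 0, 0, -0.4, 1.6, 2, 5]],
  ],
)

```text
clock: 44.75
tool_pos: [0.4089, 0.1945, 0.1193]
orientation: [180.0, 0.0, -10.7]
force: [-0.1, 0.0, 0.3]
opening: 0.0501
gripper_force: 0.0
```

```bash
python3 -c "
from h import *
to(.408,.1955,.032,-10.3)"
```

```text
44.75 [0.4089 0.1945 0.1193] [ 1.7996e+02  1.0000e-02 -1.0700e+01] F [-0.1  0.   0.3] op 0.0501 0.0
ROW [0.001, 0.0, -0.007] [-0.1, -0.09, 8.73] j [50.5, 5.5, -34.9, 0.0, -49.7, 28.8]
```

Emit:
play_rows(
  commands=[
    [[0, 0, 0, -0.05, -0.05, 2, 5], [0, 0, 0, -0.05, -0.05, 4.5, 5], [0, 0, 0, -0.05, -0.05, 7, 5], [0, 0, 0, -0.05, -0.05, 8.5, 5], [0, 0, 0, -0.05, -0.05, 8.8, 5], [0, 0, 0, -0.05, -0.05, 8.8, 4], [0, 0, 0, -0.05, -0.05, 8.8, 3], [0, 0, 0, -0.05, -0.05, 8.8, 2.5]],
  ],
)

```text
clock: 45.42
tool_pos: [0.4088, 0.1963, 0.0327]
orientation: [-179.9, -0.1, -10.6]
force: [-0.7, 0.2, 0.2]
opening: 0.0353
gripper_force: 0.2
```

Emit:
play_rows(
  commands=[
    [[0, 0, 0, 0, 0, 0, 2.5], [0, 0, 0, 0, 0, 0, 2.5], [0, 0, 0, 0, 0, 0, 2.5], [0, 0, 0, 0, 0, 0, 2.5], [0, 0, 0, 0, 0, 0, 2.5], [0, 0, 0, 0, 0, 0, 2.5]],
  ],
)

```text
clock: 45.92
tool_pos: [0.4089, 0.1964, 0.0325]
orientation: [-179.9, -0.1, -10.6]
force: [1.0, 0.7, 7.1]
opening: 0.0312
gripper_force: 30.0
```

Emit:
play_rows(
  commands=[
    [[0, 0, 0, 0, 0, -0.3, 2.5], [0, 0, 0, 0, 0, -1, 2.5], [0, 0, 0, 0, 0, -2.2, 2.5], [0, 0, 0, 0, 0, -3.6, 2.5], [0, 0, 0, 0, 0, -5, 2.5], [0, 0, 0, 0, 0, -6.2, 2.5], [0, 0, 0, 0, 0, -7, 2.5], [0, 0, 0, 0, 0, -7.2, 2.5]],
  ],
)

```text
clock: 46.58
tool_pos: [0.4083, 0.1959, 0.105]
orientation: [-179.9, -0.1, -10.6]
force: [0.3, 0.2, -1.5]
opening: 0.0313
gripper_force: 30.0
```

```bash
python3 -c "
from h import *
to(.5250,.1886,.104,-10.3)"
```

```text
46.5833 [0.4083 0.1959 0.105 ] [-1.7989e+02 -7.0000e-02 -1.0640e+01] F [ 0.3  0.2 -1.5] op 0.0313 29.999657571315765
ROW [-0.002, -0.001, -0.006] [11.6, -1.44, 0.12] j [50.7, 6.5, -36.1, 0.0, -47.3, 28.7]
```

Emit:
play_rows(
  commands=[
    [[0, 0, 0, 0.4, -0.05, 0, 2.5], [0, 0, 0, 1.3, -0.2, 0, 2.5], [0, 0, 0, 2.7, -0.3, 0, 2.5], [0, 0, 0, 4.3, -0.5, 0, 2.5], [0, 0, 0, 5.9, -0.7, 0, 2.5], [0, 0, 0, 7.5, -0.9, 0, 2.5], [0, 0, 0, 9, -1.1, 0, 2.5], [0, 0, 0, 10.2, -1.3, 0, 2.5]],
  ],
)

```text
clock: 47.25
tool_pos: [0.512, 0.1888, 0.1022]
orientation: [179.9, 0.1, -10.7]
force: [0.0, -0.5, -1.6]
opening: 0.0315
gripper_force: 30.0
```

Emit:
play_rows(
  commands=[
    [[0, 0, 0, 0.9, -0.1, 0, 2.5], [0, 0, 0, 1.3, -0.15, 0, 2.5], [0, 0, 0, 1.4, -0.15, 0, 2.5], [0, 0, 0, 1.4, -0.15, 0, 2.5], [0, 0, 0, 1.4, -0.15, 0, 2.5], [0, 0, 0, 1.4, -0.15, 0, 2.5]],
  ],
)

```text
clock: 47.75
tool_pos: [0.5242, 0.1884, 0.1037]
orientation: [-180.0, -0.0, -10.6]
force: [-0.4, -0.0, -2.3]
opening: 0.0314
gripper_force: 30.0
```

```bash
python3 foot.py .5248 .1886
```

```text
47.75 [0.5242 0.1884 0.1037] [-179.98   -0.    -10.63] F [-0.4 -0.  -2.3] op 0.0314 29.999750554561615
ROW [-0.0, -0.0, -0.006] [0.06, -0.03, 2.17] j [39.9, 16.0, -23.6, -0.0, -50.4, 39.5]
foot (array([310.2, 215.7]), array([318. , 220.8])) body (array([308.9, 213.9]), array([319.3, 220.6])) bore (array([308.3, 221.7]), array([319.1, 228.8]))
210 WW+#######+...........+#####+................ 292
211 W##########+..........+#####+................ 292
212 +####+..+####.........+#####+++++............ 292
213 +####+.+#####WWW......#####+...+++++++++..... 292
214 #############WWWW...++#####+.....++++++++++.. 292
215 #############WWWWW.+######+.WWW...+++++++++++ 292
216 +###########+WWWWW.+######+WWWWW......+++++++ 292
217 W###########.WWWWW.#######+WWWWW.......++++++ 292
218 W+##########.WWWWW.#######+.WWWW..........+++ 292
219 WW+########+WWWWWWW+######+................++ 292
220 WW.+######+.WWWWWWWW+####+..........WWWW..... 292
221 WWWWW++++..WWWWWWWWWW.+++..........WWWWWW.... 292
222 WWWWWWWWWWWWWWWWWWWWW..............WWWWWWWWW. 292
223 WWWWWWWWWWWWWWWWWWWW................WWWWWWWWW 292
224 WWWWWWWWWWWWWWWWWWW...................WWWWWWW 292
225 WWWWWWWWWWWWWWWWWW......................WWWWW 292
226 WWWWWWWWWWWWWWWWWW.......................WWWW 292
227 WWWWWWWWWWWWWWWWWW.........................WW 292
228 WWWWWWWWWWWWWWWWW............................ 292
229 WWWWWWWWWWWWWWWW............................. 292
230 WWWWWWWWWWWWWWWW............................. 292
231 WWWWWWWWWWWWWW............................... 292
232 WWWWWWWWWWWWW................................ 292
233 ..WWWWWWWWWW................................. 292
234 ............................................. 292
235 ............................................. 292
```

Emit:
play_rows(
  commands=[
    [[0, 0, 0, 0.06, -0.03, 0.4, 2.5], [0, 0, 0, 0.06, -0.03, 0.9, 2.5], [0, 0, 0, 0.06, -0.03, 1.4, 2.5], [0, 0, 0, 0.06, -0.03, 1.9, 2.5], [0, 0, 0, 0.06, -0.03, 2.2, 2.5], [0, 0, 0, 0.06, -0.03, 2.5, 2.5], [0, 0, 0, 0.06, -0.03, 2.8, 2.5], [0, 0, 0, 0.06, -0.03, 2.8, 2.5]],
  ],
)

```text
clock: 48.47
tool_pos: [0.525, 0.1883, 0.0748]
orientation: [180.0, 0.0, -10.7]
force: [0.3, 0.7, -1.6]
opening: 0.0314
gripper_force: 30.0
```

Emit:
play_rows(
  commands=[
    [[0, 0, 0, 0, 0, 0.3, 2.5], [0, 0, 0, 0, 0, 0.6, 2.5], [0, 0, 0, 0, 0, 0.9, 2.5], [0, 0, 0, 0, 0, 1.2, 2.5], [0, 0, 0, 0, 0, 1.5, 2.5], [0, 0, 0, 0, 0, 1.8, 2.5], [0, 0, 0, 0, 0, 1.9, 2.5], [0, 0, 0, 0, 0, 1.9, 2.5]],
  ],
)

```text
clock: 49.13
tool_pos: [0.5253, 0.1885, 0.0564]
orientation: [-180.0, -0.0, -10.6]
force: [-1.0, -0.2, -1.7]
opening: 0.0309
gripper_force: 30.0
```

Emit:
play_rows(
  commands=[
    [[0, 0, 0, 0, 0, 0, 4], [0, 0, 0, 0, 0, 0, 4.4], [0, 0, 0, 0, 0, 0, 4.4], [0, 0, 0, 0, 0, -1, 4.4], [0, 0, 0, 0, 0, -3.5, 4.4], [0, 0, 0, 0, 0, -4.5, 3], [0, 0, 0, 0, 0, -4.5, 0], [0, 0, 0, 0, 0, -4.5, 0]],
  ],
)

```text
clock: 49.8
tool_pos: [0.5258, 0.189, 0.1026]
orientation: [-179.9, -0.1, -10.7]
force: [-0.0, -0.6, -0.2]
opening: 0.0294
gripper_force: 0.0
```

Emit:
play_rows(
  commands=[
    [[0, 0, 0, 0, 0, 0, 0], [0, 0, 0, 0, 0, 0, 0], [0, 0, 0, 0, 0, 0, 0], [0, 0, 0, 0, 0, 0, 0], [0, 0, 0, 0, 0, 0.6, 0], [0, 0, 0, 0, 0, 1.1, 0], [0, 0, 0, 0, 0, 1.5, 0], [0, 0, 0, 0, 0, 1.8, 0]],
  ],
)

```text
clock: 50.47
tool_pos: [0.5257, 0.1888, 0.0831]
orientation: [-180.0, -0.0, -10.6]
force: [-0.0, 2.3, 5.6]
opening: 0.0009
gripper_force: 3.0
```

Emit:
play_rows(
  commands=[
    [[0, 0, 0, 0, 0, 0.3, 0], [0, 0, 0, 0, 0, 0.6, 0], [0, 0, 0, 0, 0, 0.9, 0], [0, 0, 0, 0, 0, 1.2, 0], [0, 0, 0, 0, 0, 1.5, 0], [0, 0, 0, 0, 0, 1.7, 0], [0, 0, 0, 0, 0, 1.9, 0], [0, 0, 0, 0, 0, 2.1, 0]],
  ],
)

```text
clock: 51.13
tool_pos: [0.5259, 0.19, 0.0659]
orientation: [-179.9, -0.1, -10.5]
force: [-23.2, 4.1, 56.5]
opening: 0.0006
gripper_force: 28.3
```

Emit:
play_rows(
  commands=[
    [[0, 0, 0, 0, 0, -1, 0], [0, 0, 0, 0, 0, -4, 0], [0, 0, 0, 0, 0, -7, 3], [0, 0, 0, -1, 3, -8, 5], [0, 0, 0, -2, 6.5, -8, 5], [0, 0, 0, -3, 10, -8, 5], [0, 0, 0, -4, 13.5, -8, 5], [0, 0, 0, -5, 16.5, -8, 5]],
  ],
)

```text
clock: 51.8
tool_pos: [0.4442, 0.0339, 0.1421]
orientation: [180.0, 0.0, -10.6]
force: [1.0, 0.2, -0.3]
opening: 0.0347
gripper_force: 0.0
```

```bash
python3 -c "
from h import *
to(.4135,-.110,.12,-10.3)"
```

```text
51.8 [0.4442 0.0339 0.1421] [ 1.800e+02  2.000e-02 -1.064e+01] F [ 1.   0.2 -0.3] op 0.0347 0.0
ROW [0.0, 0.0, -0.006] [-0.36, 14.71, 2.22] j [29.9, 3.1, -34.0, -0.0, -53.0, 49.5]
```

Emit:
play_rows(
  commands=[
    [[0, 0, 0, -0.1, 3, 0.5, 5], [0, 0, 0, -0.1, 6, 1, 5], [0, 0, 0, -0.2, 9, 1.5, 5], [0, 0, 0, -0.3, 12, 2, 5], [0, 0, 0, -0.36, 14, 2.2, 5], [0, 0, 0, -0.36, 14.7, 2.2, 5], [0, 0, 0, -0.36, 14.7, 2.2, 5], [0, 0, 0, -0.36, 14.7, 2.2, 5]],
  ],
)

```text
clock: 52.47
tool_pos: [0.4152, -0.1083, 0.1204]
orientation: [-180.0, -0.0, -10.7]
force: [0.6, -0.2, 0.1]
opening: 0.0496
gripper_force: 0.0
```

```bash
python3 -c "
from h import *
ctrl.snapshot('top');to(.4135,-.110,.032,-10.3)"
```

```text
52.5167 [ 0.4154 -0.1079  0.1205] [-1.7999e+02 -2.0000e-02 -1.0660e+01] F [ 0.  -0.1  0.2] op 0.0502 0.0
ROW [-0.0, -0.0, -0.006] [-0.15, 0.24, 8.85] j [12.0, 3.0, -37.5, -0.0, -49.5, 67.4]
```

Emit:
play_rows(
  commands=[
    [[0, 0, 0, -0.1, 0.2, 2, 5], [0, 0, 0, -0.15, 0.2, 4.5, 5], [0, 0, 0, -0.15, 0.2, 7, 5], [0, 0, 0, -0.15, 0.2, 8.5, 5], [0, 0, 0, -0.15, 0.2, 8.8, 5], [0, 0, 0, -0.15, 0.2, 8.8, 4], [0, 0, 0, -0.15, 0.2, 8.8, 3], [0, 0, 0, -0.15, 0.2, 8.8, 2.5]],
  ],
)

```text
clock: 53.18
tool_pos: [0.4144, -0.1094, 0.0335]
orientation: [-180.0, -0.1, -10.6]
force: [-0.5, 0.5, 0.7]
opening: 0.0355
gripper_force: 0.2
```

Emit:
play_rows(
  commands=[
    [[0, 0, 0, 0, 0, 0, 2.5], [0, 0, 0, 0, 0, 0, 2.5], [0, 0, 0, 0, 0, 0, 2.5], [0, 0, 0, 0, 0, 0, 2.5], [0, 0, 0, 0, 0, 0, 2.5], [0, 0, 0, 0, 0, 0, 2.5]],
  ],
)

```text
clock: 53.68
tool_pos: [0.4145, -0.1097, 0.0333]
orientation: [-179.9, -0.1, -10.6]
force: [-0.2, 3.4, 7.2]
opening: 0.0312
gripper_force: 30.0
```

Emit:
play_rows(
  commands=[
    [[0, 0, 0, 0, 0, -0.3, 2.5], [0, 0, 0, 0, 0, -1, 2.5], [0, 0, 0, 0, 0, -2.2, 2.5], [0, 0, 0, 0, 0, -3.6, 2.5], [0, 0, 0, 0, 0, -5, 2.5], [0, 0, 0, 0, 0, -6.2, 2.5], [0, 0, 0, 0, 0, -7, 2.5], [0, 0, 0, 0, 0, -7.2, 2.5]],
  ],
)

```text
clock: 54.35
tool_pos: [0.4136, -0.1099, 0.1059]
orientation: [-180.0, -0.1, -10.7]
force: [-0.5, -0.0, -2.7]
opening: 0.0312
gripper_force: 30.0
```

```bash
python3 -c "
from h import *
to(.4776,.1972,.104,-10.3)"
```

```text
54.35 [ 0.4136 -0.1099  0.1059] [-1.7995e+02 -1.2000e-01 -1.0650e+01] F [-0.5 -0.  -2.7] op 0.0312 29.99974250793457
ROW [-0.001, -0.002, -0.006] [0.61, -31.37, 0.22] j [11.7, 4.0, -38.8, 0.0, -47.1, 67.6]
```

Emit:
play_rows(
  commands=[
    [[0, 0, 0, 0, -0.5, 0, 2.5], [0, 0, 0, 0, -1.5, 0, 2.5], [0, 0, 0, 0.05, -3.2, 0, 2.5], [0, 0, 0, 0.1, -5.2, 0, 2.5], [0, 0, 0, 0.15, -7.4, 0, 2.5], [0, 0, 0, 0.2, -9.6, 0, 2.5], [0, 0, 0, 0.2, -11.8, 0, 2.5], [0, 0, 0, 0.3, -14, 0, 2.5]],
  ],
)

```text
clock: 55.02
tool_pos: [0.4413, 0.0287, 0.1036]
orientation: [180.0, 0.1, -10.6]
force: [0.2, 0.1, -2.2]
opening: 0.0315
gripper_force: 30.0
```

Emit:
play_rows(
  commands=[
    [[0, 0, 0, 0.05, -2.2, 0, 2.5], [0, 0, 0, 0.1, -4.4, 0, 2.5], [0, 0, 0, 0.1, -6.6, 0, 2.5], [0, 0, 0, 0.15, -8.8, 0, 2.5], [0, 0, 0, 0.2, -11, 0, 2.5], [0, 0, 0, 0.2, -13, 0, 2.5], [0, 0, 0, 0.25, -14.6, 0, 2.5], [0, 0, 0, 0.3, -15.6, 0, 2.5]],
  ],
)

```text
clock: 55.68
tool_pos: [0.4736, 0.1818, 0.1037]
orientation: [180.0, 0.0, -10.6]
force: [-0.2, -0.9, -1.1]
opening: 0.0314
gripper_force: 30.0
```

Emit:
play_rows(
  commands=[
    [[0, 0, 0, 0, -0.8, 0, 2.5], [0, 0, 0, 0, -1.3, 0, 2.5], [0, 0, 0, 0, -1.6, 0, 2.5], [0, 0, 0, 0, -1.6, 0, 2.5], [0, 0, 0, 0, -1.6, 0, 2.5], [0, 0, 0, 0, -1.6, 0, 2.5]],
  ],
)

```text
clock: 56.18
tool_pos: [0.4765, 0.195, 0.1046]
orientation: [-180.0, -0.0, -10.7]
force: [0.9, 0.2, -2.1]
opening: 0.0313
gripper_force: 30.0
```

```bash
python3 foot.py .4776 .1972
```

```text
56.1833 [0.4765 0.195  0.1046] [-179.99   -0.    -10.69] F [ 0.9  0.2 -2.1] op 0.0313 29.999601244926453
ROW [-0.0, -0.0, -0.007] [0.06, -0.24, 2.26] j [44.1, 12.3, -28.7, -0.0, -49.0, 35.2]
foot (array([327.1, 223.7]), array([335.1, 229. ])) body (array([325.9, 221.9]), array([336.5, 228.8])) bore (array([324.4, 230.4]), array([335.4, 237.8]))
219 W############...........+#####++++++++....... 308
220 #####+++#####+W.........+#####+++++++++...... 308
221 #####...#####WWWW.......#####+++++...+.++.+.. 308
222 ######+######WWWWW.....+####+.....+.......... 308
223 #############WWWWWW..++#####+................ 308
224 ############+WWWWWW.+#######.WW.............. 308
225 +###########WWWWWWW.+#######.WWW............. 308
226 W###########WWWWWWW.########.WW.............. 308
227 W+#########+WWWWWWW.########.....WW.......... 308
228 WW#########.WWWWWWWW+######+................. 308
229 WWW+#####+..WWWWWWWW.+####+.................. 308
230 WWWWW.++..WWWWWWWWWWW.++++................... 308
231 WWWWWWWWWWWWWWWWWWWW......................... 308
232 WWWWWWWWWWWWWWWWWWWW......................... 308
233 WWWWWWWWWWWWWWWWWWW.......................... 308
234 WWWWWWWWWWWWWWWWWWW.......................... 308
235 WWWWWWWWWWWWWWWWWW........................... 308
236 WWWWWWWWWWWWWWWWWW........................... 308
237 WWWWWWWWWWWWWWWWWW........................... 308
238 WWWWWWWWWWWWWWWWW............................ 308
239 WWWWWWWWWWWWWWWW............................. 308
240 WWWWWWWWWWWWWWW.............................. 308
241 WWWWWWWWWWWWW................................ 308
242 ..WWWWWWWWWW................................. 308
243 ....WW....................................... 308
244 ............................................. 308
```

Emit:
play_rows(
  commands=[
    [[0, 0, 0, 0.06, -0.2, 0.2, 2.5], [0, 0, 0, 0.06, -0.24, 0.7, 2.5], [0, 0, 0, 0.06, -0.24, 1.3, 2.5], [0, 0, 0, 0.06, -0.24, 1.9, 2.5], [0, 0, 0, 0.06, -0.24, 2.2, 2.5], [0, 0, 0, 0.06, -0.24, 2.5, 2.5], [0, 0, 0, 0.06, -0.24, 2.8, 2.5], [0, 0, 0, 0.06, -0.24, 2.8, 2.5]],
  ],
)

```text
clock: 56.9
tool_pos: [0.4785, 0.1968, 0.0775]
orientation: [179.9, -0.1, -10.6]
force: [0.2, -6.9, 11.8]
opening: 0.0312
gripper_force: 30.0
```

Emit:
play_rows(
  commands=[
    [[0, 0, 0, 0, 0, -0.3, 2.5], [0, 0, 0, -0.05, 0.1, -0.3, 2.5], [0, 0, 0, -0.05, 0.1, -0.1, 2.5], [0, 0, 0, -0.05, 0.1, 0.1, 2.5], [0, 0, 0, -0.05, 0.1, 0.3, 2.5], [0, 0, 0, -0.05, 0.1, 0.3, 2.5]],
  ],
)

```text
clock: 57.4
tool_pos: [0.4795, 0.1966, 0.0765]
orientation: [-180.0, -0.3, -10.5]
force: [0.4, -10.9, 24.9]
opening: 0.0311
gripper_force: 30.0
```

Emit:
play_rows(
  commands=[
    [[0, 0, 0, 0, 0, -0.3, 2.5], [0, 0, 0, 0, 0, -1.0, 2.5], [0, 0, 0, 0, 0, -2, 2.5], [0, 0, 0, 0, 0, -2.8, 2.5], [0, 0, 0, 0, 0, -2.8, 2.5], [0, 0, 0, 0, 0, -2.8, 2.5]],
  ],
)

```text
clock: 57.9
tool_pos: [0.4774, 0.1975, 0.1021]
orientation: [-179.9, -0.1, -10.6]
force: [-0.1, 0.8, -2.6]
opening: 0.0312
gripper_force: 30.0
```

```bash
python3 foot.py .4776 .1972; python3 - <<'E'
from see import *
o=ctrl.get_obs()["tool_pos"];p=ctrl.snapshot('side');t=o+np.array([.002,-.0015,0])
overlay(p,[(circ(.4796,.1957,.05,.0252),(0,255,0)),(circ(*t[:2],t[2]-.0333,.018),(0,0,255)),(circ(*t[:2],t[2]-.01,.024),(0,0,255))],"s11.png",(285,160,375,260),6)
E
```

```text
57.9 [0.4774 0.1975 0.1021] [-1.7991e+02 -5.0000e-02 -1.0640e+01] F [-0.1  0.8 -2.6] op 0.0312 29.999535083770752
ROW [-0.002, -0.001, -0.006] [0.03, 0.03, 2.01] j [44.3, 12.5, -28.7, -0.0, -48.6, 35.1]
foot (array([326.3, 225.1]), array([334.2, 230.3])) body (array([325. , 223.2]), array([335.6, 230.2])) bore (array([324.4, 230.4]), array([335.4, 237.8]))
219 W######+++.............+#####++++++++++...... 308
220 +####+..+##+...........+#####++++++++++++++.. 308
221 #####...+###+..........+#####+++++.++..+++... 308
222 ######+######WW........+####+....++.......... 308
223 #############WWWW.....+####+.WW.............. 308
224 ############+WWWWW...+#####+WWWW............. 308
225 +###########WWWWWW..+######+WWWW............. 308
226 W###########WWWWWW.+#######+WWW.............. 308
227 W+#########+WWWWWW.+#######+.W..W............ 308
228 WW#########.WWWWWWW+#######+...WW............ 308
229 WWW+#####+..WWWWWWW+#######+.......WW........ 308
230 WWWWW.++..WWWWWWWWWW+#####+........WW........ 308
231 WWWWWWWWWWWWWWWWWWWW.+++++................... 308
232 WWWWWWWWWWWWWWWWWWW.......................... 308
233 WWWWWWWWWWWWWWWWWWW.......................... 308
234 WWWWWWWWWWWWWWWWWW........................... 308
235 WWWWWWWWWWWWWWWWWW........................... 308
236 WWWWWWWWWWWWWWWWWW........................... 308
237 WWWWWWWWWWWWWWWWW............................ 308
238 WWWWWWWWWWWWWWWWW............................ 308
239 WWWWWWWWWWWWWWWW............................. 308
240 WWWWWWWWWWWWWW............................... 308
241 WWWWWWWWWWWWW................................ 308
242 ..WWWWWWWWWW................................. 308
243 ............................................. 308
244 ............................................. 308
```

View pics/s11.png

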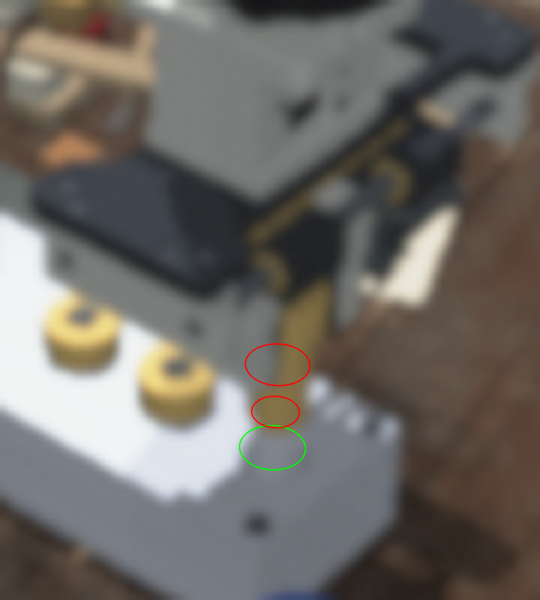

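Emit:
play_rows(
  commands=[
    [[0, 0, 0, 0.13, 0.13, 0, 2.5], [0, 0, 0, 0.13, 0.13, 0, 2.5], [0, 0, 0, 0.13, 0.13, 0, 2.5], [0, 0, 0, 0.13, 0.13, 0, 2.5], [0, 0, 0, 0.13, 0.13, 0, 2.5], [0, 0, 0, 0.13, 0.13, 0, 2.5]],
  ],
)

```text
clock: 58.5
tool_pos: [0.4781, 0.1954, 0.1014]
orientation: [-180.0, -0.0, -10.6]
force: [-0.0, -0.3, -0.7]
opening: 0.0311
gripper_force: 30.0
```

Emit:
play_rows(
  commands=[
    [[0, 0, 0, 0, 0, 0.8, 2.5], [0, 0, 0, 0, 0, 1.6, 2.5], [0, 0, 0, 0, 0, 1.9, 2.5], [0, 0, 0, 0, 0, 2.2, 2.5], [0, 0, 0, 0, 0, 2.4, 2.5], [0, 0, 0, 0, 0, 2.5, 2.5], [0, 0, 0, 0, 0, 2.5, 2.5], [0, 0, 0, 0, 0, 2.5, 2.5]],
  ],
)

```text
clock: 59.17
tool_pos: [0.4782, 0.1955, 0.0766]
orientation: [-180.0, -0.0, -10.6]
force: [-0.1, 0.0, -1.0]
opening: 0.0313
gripper_force: 30.0
```

Free at TCP (0.478, 0.1955). Foot is 7 mm into the bore; continuing down.

Emit:
play_rows(
  commands=[
    [[0, 0, 0, 0, 0, 0.3, 2.5], [0, 0, 0, 0, 0, 0.6, 2.5], [0, 0, 0, 0, 0, 0.9, 2.5], [0, 0, 0, 0, 0, 1.2, 2.5], [0, 0, 0, 0, 0, 1.5, 2.5], [0, 0, 0, 0, 0, 1.8, 2.5], [0, 0, 0, 0, 0, 2.0, 2.5], [0, 0, 0, 0, 0, 2.0, 2.5]],
  ],
)

```text
clock: 59.83
tool_pos: [0.4785, 0.1957, 0.0566]
orientation: [-180.0, -0.0, -10.6]
force: [0.5, 0.7, -0.0]
opening: 0.0312
gripper_force: 30.0
```

Emit:
play_rows(
  commands=[
    [[0, 0, 0, 0, 0, 0, 4], [0, 0, 0, 0, 0, 0, 4.4], [0, 0, 0, 0, 0, 0, 4.4], [0, 0, 0, 0, 0, -1, 4.4], [0, 0, 0, 0, 0, -3.5, 4.4], [0, 0, 0, 0, 0, -4.5, 3], [0, 0, 0, 0, 0, -4.5, 0], [0, 0, 0, 0, 0, -4.5, 0]],
  ],
)

```text
clock: 60.5
tool_pos: [0.4784, 0.1958, 0.1025]
orientation: [-179.9, -0.1, -10.7]
force: [-1.1, 0.5, -1.6]
opening: 0.0292
gripper_force: 0.0
```

Emit:
play_rows(
  commands=[
    [[0, 0, 0, 0, 0, 0, 0], [0, 0, 0, 0, 0, 0, 0], [0, 0, 0, 0, 0, 0, 0], [0, 0, 0, 0, 0, 0, 0], [0, 0, 0, 0, 0, 0.6, 0], [0, 0, 0, 0, 0, 1.1, 0], [0, 0, 0, 0, 0, 1.5, 0], [0, 0, 0, 0, 0, 1.8, 0]],
  ],
)

```text
clock: 61.17
tool_pos: [0.4785, 0.1959, 0.0832]
orientation: [-180.0, -0.0, -10.6]
force: [-0.1, 2.5, 6.3]
opening: 0.0003
gripper_force: 3.0
```

Emit:
play_rows(
  commands=[
    [[0, 0, 0, 0, 0, 0.3, 0], [0, 0, 0, 0, 0, 0.6, 0], [0, 0, 0, 0, 0, 0.9, 0], [0, 0, 0, 0, 0, 1.2, 0], [0, 0, 0, 0, 0, 1.5, 0], [0, 0, 0, 0, 0, 1.7, 0], [0, 0, 0, 0, 0, 1.9, 0], [0, 0, 0, 0, 0, 2.1, 0]],
  ],
)

```text
clock: 61.83
tool_pos: [0.4788, 0.1976, 0.0658]
orientation: [-179.8, -0.1, -10.5]
force: [-27.7, 6.5, 63.9]
opening: 0.0003
gripper_force: 31.9
```

Emit:
play_rows(
  commands=[
    [[0, 0, 0, 0, 0, 0.1, 0], [0, 0, 0, 0, 0, 0.1, 0]],
  ],
)

```text
clock: 62.0
tool_pos: [0.4788, 0.1976, 0.0659]
orientation: [-179.8, -0.1, -10.5]
force: [-22.6, 3.9, 50.4]
opening: 0.0004
gripper_force: 25.2
```

Emit:
play_rows(
  commands=[
    [[0, 0, 0, 0, 0, -1, 0], [0, 0, 0, 0, 0, -4, 0], [0, 0, 0, 0, 0, -8, 0], [0, 0, 0, -1, 4, -10, 3], [0, 0, 0, -2, 8, -10, 4], [0, 0, 0, -3, 12, -10, 4], [0, 0, 0, -3, 16, -10, 4], [0, 0, 0, -3, 20, -10, 4]],
  ],
)

```text
clock: 62.67
tool_pos: [0.4103, 0.003, 0.1615]
orientation: [-180.0, -0.0, -10.6]
force: [0.6, -1.3, 0.8]
opening: 0.0281
gripper_force: 0.0
```

Emit:
play_rows(
  commands=[
    [[0, 0, 0, 0, 4, 0, 4], [0, 0, 0, 0, 8, 0, 4], [0, 0, 0, 0, 12, 0, 4], [0, 0, 0, 0, 16, 0, 4], [0, 0, 0, 0, 16, 0, 4], [0, 0, 0, 0, 16, 0, 4], [0, 0, 0, 0, 16, 0, 4], [0, 0, 0, 0, 16, 0, 4]],
  ],
)

```text
clock: 63.33
tool_pos: [0.3823, -0.1521, 0.1613]
orientation: [-180.0, 0.0, -10.6]
force: [0.3, 1.0, -0.8]
opening: 0.0397
gripper_force: 0.0
```

```bash
python3 - <<'E'
from fit import *
st()
p=ctrl.snapshot('side');A=ctrl.snapshot('top');im=p["color"].astype(int)
f=lambda x,y,z,d:(lambda q:(q.min(0).round(1).tolist(),q.max(0).round(1).tolist()))(np.array([proj(p,X) for X in cyl(x+.002,y-.0015,z,z,d)[:32]]))
for b in((.572,.180),(.5248,.1886),(.4778,.1965)): print("head bottom",f(*b,.05,.032),"top",f(*b,.066,.032))
print("cap bottom",f(.6605,.165,.053,.06),"lid",f(.6605,.165,.085,.06))
for v in range(176,244): print(v,"".join("#" if r-bb>40 else "k" if max(r,g,bb)<60 else "." if max(r,g)<150 else "W" for r,g,bb in im[v,250:345]))
for n in("bushing0","main_bushing","cap"): 
    print(n,[(np.round(d["bbox"],1).tolist(),round(d["conf"],2)) for d in ctrl.find_in(p,n)],[(np.round(d["bbox"],1).tolist(),round(d["conf"],2)) for d in ctrl.find_in(A,n)])
E
```

```text
63.3333 [ 0.3823 -0.1521  0.1613] [-179.99    0.    -10.59] F [ 0.3  1.  -0.8] op 0.0397 0.0
head bottom ([291.5, 212.5], [304.9, 221.0]) top ([291.4, 207.3], [304.9, 215.8])
head bottom ([306.9, 220.8], [320.6, 229.7]) top ([306.9, 215.6], [320.7, 224.5])
head bottom ([323.0, 229.2], [337.0, 238.6]) top ([323.2, 224.0], [337.3, 233.3])
cap bottom ([258.5, 193.8], [282.7, 208.6]) lid ([257.6, 183.5], [282.3, 198.1])
176 .............................kkk............W...............................kkkkkkkkkkkkk..kkkk
177 ....................kkk....kkkkk......................................##....kkkkkkkkkkkk....kkk
178 .....................kkkkkkkkkkk....................................####.....kkkkkkkkkkkk.....k
179 .....................kkkkkkkkkk....................................########...kkkkkkkkkkk.....k
180 .....................kkkkkkkkkk...................................########........kkkkkkkkk...k
181 .....................kkkkkkkk....................................########.....W.....kkkkkkkkkk.
182 ....................kkkkkkkk.................####...............########....
[... 6025 characters left out ...]
............................................................WWWWWWWWWWWWWWWWWWWWWWWWWWWW......
bushing0 [([304.6, 216.8, 14.7, 16.0], 0.73), ([292.4, 211.8, 12.5, 12.8], 0.7), ([321.2, 226.7, 17.3, 16.3], 0.54)] [([291.0, 228.6, 10.6, 13.4], 0.62), ([291.6, 212.3, 14.2, 13.0], 0.6), ([295.4, 193.2, 12.6, 12.1], 0.55)]
main_bushing [([224.0, 202.2, 25.5, 32.5], 0.62), ([327.0, 260.9, 15.2, 29.1], 0.56), ([306.1, 216.9, 12.6, 15.5], 0.55), ([374.4, 154.5, 15.9, 30.4], 0.54), ([290.6, 210.3, 13.6, 11.4], 0.46)] [([411.4, 226.4, 12.8, 17.5], 0.7), ([249.7, 254.1, 13.7, 14.4], 0.47)]
cap [([255.9, 176.0, 32.1, 34.9], 0.64)] [([291.8, 155.2, 24.4, 22.2], 0.97), ([275.8, 151.5, 49.8, 100.2], 0.23)]
```

```bash
python3 -c "
from plant import ctrl
print(ctrl.close_job())"
```

```text
the job is handed in; nothing more can be done
None
```

The spindle carrier is together and handed in at about 63 s: the large bushing is flush in the boss, the cap is screwed down tight over it, and all three small bushings are fully home. The last camera and force readings agree with this; no verdict came back.

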